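Run the scoring carriage home on its curved rod

TASK

Get the lampshade scoring jig ready: lift the knobbed weight that stands in the carriage's way beside the curved rod and stand it upright in the open tray, setting it down gently. Then slide the carriage along the curved rod, nose first into the grey guard, until you feel it come up against the stop hidden inside (how deep it lies differs each time), without ramming it, and let go with the nose still up against the stop. Do not disturb the other things on the table.

Things in the scene. Friction and masses are not known exactly. Their poses are not given: they have to be found in the camera images.
- jig: Fixed jig: round steel rod 12 mm thick, bent to a level arc of radius 200 mm, axis 80 mm above the table, on a dark post at each end. Origin: the arc's centre at table height; z up. Angles along the arc are taken about it from its x axis, growing anticlockwise from above: rod from -84 to +48 degrees, guard over +20 to +48. The carriage has to go towards growing angles.
- guard: Grey sheet-metal guard fixed over the rod's last part: a tunnel 97 mm long, 62 mm wide (56 inside), 114 mm high; open mouth facing the carriage, other end closed. Origin: on the table under its middle, on the rod's line; y points along the tunnel, into it from the mouth.
- guard_mouth (a point): Middle of the guard's open mouth, 55 mm above the table, on the rod's line; axes as the guard. Out of sight inside is a rigid stop with a soft-sprung buffer plate on its front; the end of the carriage's nose is fully home somewhere from 28 to 73 mm in from the mouth (along the arc); only touch tells where.
- carriage: Aluminium carriage, 0.24 to 0.5 kg: block 44 mm along the rod, 40 mm wide, from 31 to 94 mm above the table, hung on the rod by a 18 mm square bore, its roof resting on the rod (3 mm play all round when centred); slides with a light drag if turned with the bend; raised 3 mm it floats free. Origin: NOT in the block but at the arc's centre, 200 mm away; x points from there to the block, y along the rod at the block, towards the nose; z up.
- carriage_grip (a point): Middle of the black upright fin on the carriage, to hold it by: 14 mm thick across the rod, 40 mm long along it, from 94 to 144 mm above the table. The point is 124 mm up, straight over the rod. Axes as the carriage: x across the rod, outward, y along it towards the nose.
- carriage_nose (a point): Middle of the flat end of the carriage's nose, a curved steel bar 12 mm square that reaches 76 mm ahead of the block, under the rod, 54 mm above the table. It is 28 degrees of arc (98 mm along the rod) ahead of the fin's middle.
- stop_buffer (a joint): Rubber buffer plate on the front of the hidden stop: how far it is pressed back, 0 (free) to 0.006 m (bottomed on the rigid stop). Its spring is far too weak to feel or to push the carriage back (0.3 N); fully home means bottomed.
- weight: Turned steel pattern weight, 0.27 to 0.53 kg, 130 mm tall: round base 44 mm across and 50 mm high, a 16 mm neck, and on top a round knob 26 mm across from 102 to 128 mm height, higher than the rod. It stands on the table close beside the rod, inside or outside the bend, between nose and guard, where the carriage would hit it. Origin: centre of its underside, z up.
- tray: Fixed grey open tray, 170 (x) by 130 (y) by 30 mm high, walls and floor 5 mm thick; origin centre of the underside. The jar stands in it towards one end (-x); there is room for the weight in the rest.
- jar: Small glass jar with steel cap, 32 mm across, 60 mm high, standing in the tray; leave it. Origin centre of its underside.
- reel: Flat empty reel, 44 mm across and 22 mm high, lying on the other side of the rod from the weight; the carriage passes over it; leave it. Origin centre of its underside.
- glue: Glue bottle, 44 mm across and 140 mm tall, standing inside the bend; leave it. Origin centre of its underside.
- shade: Small paper-coloured lampshade, a hollow cone 150 mm across at the bottom, 110 mm tall, beyond the rod; leave it. Origin centre of its underside.
- brush: Flat brush lying on the table beyond the rod, to the right; leave it. Origin at its middle, on the underside.
- sander: Cork block 90 by 50 by 30 mm on the table to the left; leave it. Origin centre of its underside.

How it is judged:
On the way, in this order (a step that is already met when the one before it is completed fails the run):
1. the weight stands upright in the tray (x of weight in the frame of tray between -0.07 and 0.07 m and y of weight in the frame of tray between -0.05 and 0.05 m and z of weight in the frame of tray between 0 and 0.012 m and angle between weight's own z axis and vertical below 0.1 rad), for 0.2 s.
2. the carriage's nose bears against the hidden stop (at least 1 N) (contact force between carriage and guard above 1 N and value of joint stop_buffer above 0.0035 m), for 0.05 s.
At the end, for the whole second after the job is handed in: The weight stands upright (within 6 degrees) and at rest on the tray's floor; the carriage hangs at rest on the rod with its nose still up against the hidden stop (buffer pressed 3.5 mm or more of its 6 mm, so within 2.5 mm of fully home) (all of step 1 and value of joint stop_buffer above 0.0035 m and linear speed of each of weight, carriage below 0.02 m/s); the robot touches nothing.
It fails at once if a bystander (reel, jar, glue, shade, brush, cork block) is shoved more than 30 mm or knocked over (distance of any of reel, jar, glue, shade, brush, sander from where it was at the start of the episode above 0.03 m or angle between any of reel, jar, glue, shade, sander's own z axis and vertical above 0.5 rad).
It fails at once if the weight is tipped over (more than 35 degrees) (angle between weight's own z axis and vertical above 0.61 rad).
It fails at once if the weight is dropped or banged down in the tray (over 60 N) (contact force between weight and tray above 60 N).
It fails at once if the carriage is rammed against the stop or guard (over 45 N) (contact force between carriage and guard above 45 N).
It also fails if it takes over 54 s, if anything falls off the work surface, if the arm or the gripper's body presses on something with over 40 N, if the wrist force passes 120 N, or if a joint passes its speed limit or range.

ROBOT

A 6-joint arm with a two-finger parallel gripper is mounted at the origin on the work surface. World frame = base frame: x ahead of the robot, y to its left, z up, the work surface at z = 0. Lengths are in m, angles in rad, forces in N, time in s.
With the tool pointing down it reaches from about 0.375 to 0.975 m from the base axis. Payload 3.8 kg.
Tool frame: the origin (TCP) lies on the centre line of the jaws, within the pads' length; the fingertips stand 8 mm ahead of it and the grasp point (between the pads) lies 11 mm behind it; z points along the fingers, y is the direction in which the jaws open and shut (so a half turn about z gives the same grasp; the last joint's range is limited). The gripper opens to 85 mm and grips with 20 to 120 N. Pads are 22 mm wide; open, the fingers measure 114 mm over their backs; the gripper's body (76 mm by 85 mm) begins 54 mm behind the grasp point. The pads swing forward as they close: fully open they stand 13 mm farther back than shut.
Start: joints at [1.286, 0.264, 1.604, -0, 1.274, -0.037], TCP at [0.166, 0.654, 0.239] pointing down, gripper open.
Joint ranges: [-2.63, 2.63], [-0.94, 2.18], [0.31, 2.57], [-1.31, 4.45], [0, 2.66], [-2.55, 2.55]. Speed limits (rad/s): [2.57, 2.57, 3.14, 3.14, 3.14, 3.14].

INTERFACE

Orientations are given as a rotation vector (axis times angle).
In Python, from workcell import bot gives the robot as it stands.
- The arm moves only by the tool arm_command, never from a script. Its arguments are lists of equal length, an entry for each row: "slide": the shift along the tool's x, y, z in m, a list of three; "angular": the turn, a rotation vector about the tool's x, y, z in degrees, a list of three; "hand": the finger opening in m, from 0 to 0.0854. A call has exactly 8 rows; each row shifts and turns the pose as measured when the row begins, along the tool's axes as they then stand; what a row does not reach is not made up. A row lasts 1/10 s, in which the tool goes at most 50 mm and 8.59 degrees, less where a joint would pass 70% of its speed; a pose out of reach is approached as far as the arm can. A call is refused whole if a number of a shift passes 0.05 or a number of a turn 8.59, either way. A call with a gripper value outside its range is refused whole. The fingers move at their own pace and stop on an object; "squeeze" is the grip in N (left out, the last holds). Time passes only in rows, so rows that do not move let the fingers close, or fill a call up. It gives the time, the measured TCP pose, the force and the opening at its end, in the units of the state.
- bot.read_state(): the state, without advancing time (a new reading comes with each control period).
- bot.read_camera(name): name is "side" or "top"; returns the picture (420x560x3 uint8, red, green, blue); there is no depth.
- bot.get_calibration(name): a dict with "fx", "fy", "cx", "cy" (pixels), "k1" (the pictures are not rectified: a ray, as slopes to the right and down, at radius r is drawn at 1 + k1 r^2 times it, then the intrinsics apply), "R" (3x3) and "t" (3): a world point X has camera coordinates R X + t. Camera axes: x right, y down, z forward; pixel columns grow to the right and rows downward; lengths in m; the calibration is good to about 2 mm. A picture is of the moment at which its call begins. get_calibration takes no time and is no camera call.
- bot.finish_job(): hands the job in, once; it reports no verdict.
The state is a dict: "time": time; "q": joint angles; "joint_vel": joint speeds; "joint_torque": joint torques, N m; "tool_pos": TCP position; "tcp_rot": TCP orientation; "wrist_force": force on the tool from outside, world axes, zero at the start; "torque": the same for the moment, N m; "width": opening from 0.0 (shut) to 1.0 (fully open).
Only numpy, scipy, OpenCV 4.12 (cv2) and the standard library are available. Lean on these libraries where they do the work, as an engineer would, in place of code of your own. Each camera call takes 0.05 s, during which the arm holds its last target.

## Working session

There is one attempt and no reset: what is moved stays moved. The work goes in short steps, Python scripts to look and compute and a tool call to move; the robot and the scene stay as the last step left them, time stands still between calls to the robot, and variables do not carry over. Pictures are saved under pics/ and viewed, and the job is handed in when it is done.

Besides the shell and the picture viewer there is one more tool, called after "Emit:" as name(argument=value, ...) on one line, values as JSON. arm_command: Moves the arm, as the interface text tells. Its arguments: {"type":"object","properties":{"slide":{"type":"array","items":{"type":"array","items":{"type":"number"}}},"angular":{"type":"array","items":{"type":"array","items":{"type":"number"}}},"hand":{"type":"array","items":{"type":"number"}},"squeeze":{"type":"number"}},"required":["slide","angular","hand"]}

```bash
mkdir -p pics; ls
python3 - <<'E'
from workcell import bot
import cv2
s=bot.read_state();print(s)
for n in("side","top"):
    cv2.imwrite(f"pics/{n}0.png",cv2.cvtColor(bot.read_camera(n),cv2.COLOR_RGB2BGR));print(n,bot.get_calibration(n))
E
```

```text
pics
{'time': 0.0, 'q': array([ 1.28609003e+00,  2.64741550e-01,  1.60539692e+00, -1.02275299e-05,
        1.27369557e+00, -3.68616673e-02]), 'joint_vel': array([ 0.00041701, -0.00020438,  0.0018018 ,  0.00128801,  0.00149521,
        0.0002014 ]), 'joint_torque': array([ 2.51902755e-03, -5.15090811e+01, -3.67334640e+01,  3.04502482e-04,
        1.25300739e-02,  8.82135623e-06]), 'tool_pos': array([0.16536432, 0.65368488, 0.23795745]), 'tcp_rot': array([-0.38826969, -3.11715337,  0.00347742]), 'wrist_force': array([-0.98768361, -0.11035327,  0.55328916]), 'torque': array([-0.01345972,  0.04736608, -0.02785389]), 'width': 0.9999214325741156}
side {'fx': 466.5553088696384, 'fy': 466.5553088696384, 'cx': 277.42345680703403, 'cy': 208.73868408969926, 'k1': 0.022020618826797317, 'R': array([[ 0.79544656, -0.60578503,  0.01700783],
       [-0.32527549, -0.45045711, -0.83143505],
       [ 0.51133221,  0.65582992, -0.55536158]]), 't': array([-0.47156457,  0.25745217,  1.12074721])}
top {'fx': 541.5953123670633, 'fy': 541.5953123670633, 'cx': 288.7145639022096, 'cy': 213.24319353839255, 'k1': -0.09401942482653375, 'R': array([[-0.02733264, -0.99931874, -0.02479871],
       [-0.99073532,  0.03038259, -0.13236472],
       [ 0.13302799,  0.02095108, -0.99089081]]), 't': array([0.036482  , 0.60541847, 1.42767174])}
```

View pics/side0.png

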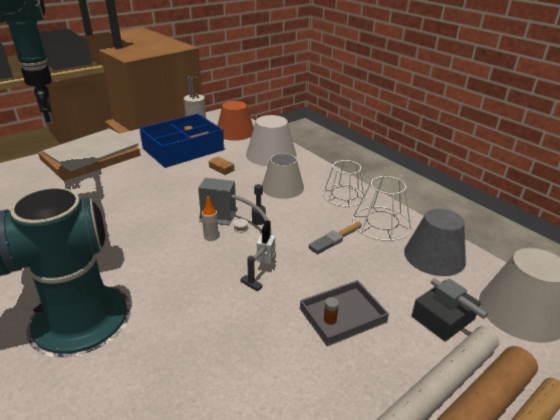

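View pics/top0.png

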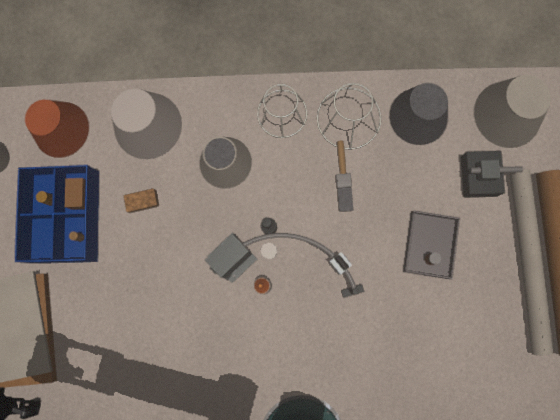

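The side view shows the weight's knob at about (258,190) outside the bend. In the top view the knob is at (269,226), the reel at (268,251), the fin at (340,262), the guard at (231,257), and the tray at (431,245) with the jar at (434,258). Next I'll zoom in.

```bash
cat > h.py <<'E'
import numpy as np,cv2
from workcell import bot
C={n:bot.get_calibration(n) for n in("side","top")}
def ray(n,u,v):
    c=C[n];K=np.array([[c['fx'],0,c['cx']],[0,c['fy'],c['cy']],[0,0,1.]])
    p=np.array([(u-c['cx'])/c['fx'],(v-c['cy'])/c['fy']]);q=p.copy()
    for _ in range(20): q=p/(1+c['k1']*(q@q))
    R=np.array(c['R']);d=R.T@np.array([q[0],q[1],1]);o=-R.T@np.array(c['t'])
    return o,d/np.linalg.norm(d)
def plane(n,u,v,z):
    o,d=ray(n,u,v);return o+d*(z-o[2])/d[2]
def proj(n,X):
    c=C[n];x=np.array(c['R'])@np.array(X)+c['t'];q=x[:2]/x[2];q=q*(1+c['k1']*(q@q))
    return np.array([q[0]*c['fx']+c['cx'],q[1]*c['fy']+c['cy']])
def tri(a,b):
    (o1,d1),(o2,d2)=ray('side',*a),ray('top',*b)
    A=np.c_[d1,-d2];s=np.linalg.lstsq(A,o2-o1,rcond=None)[0]
    p,q=o1+d1*s[0],o2+d2*s[1];return (p+q)/2,np.linalg.norm(p-q)
E
python3 - <<'E'
import cv2
t=cv2.imread('pics/top0.png');s=cv2.imread('pics/side0.png')
cv2.imwrite('pics/t1.png',cv2.resize(t[205:305,195:375],(792,440),interpolation=cv2.INTER_CUBIC))
cv2.imwrite('pics/t2.png',cv2.resize(t[195:295,390:470],(480,600),interpolation=cv2.INTER_CUBIC))
cv2.imwrite('pics/s1.png',cv2.resize(s[170:295,190:290],(480,600),interpolation=cv2.INTER_CUBIC))
E
```

```text
(no output)
```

View pics/t1.png

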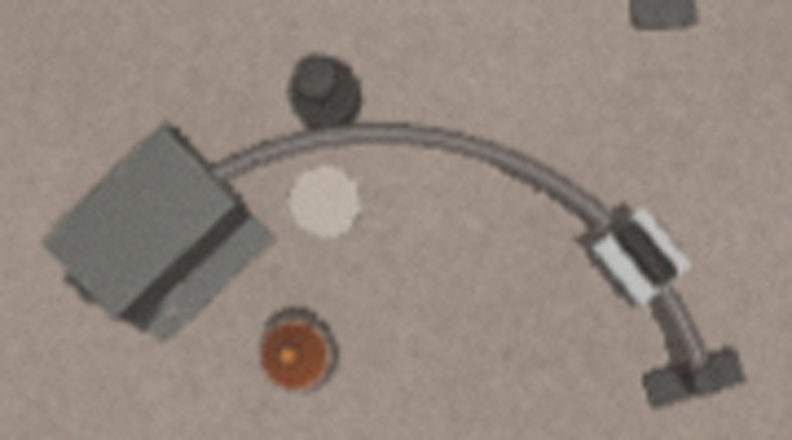

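View pics/t2.png

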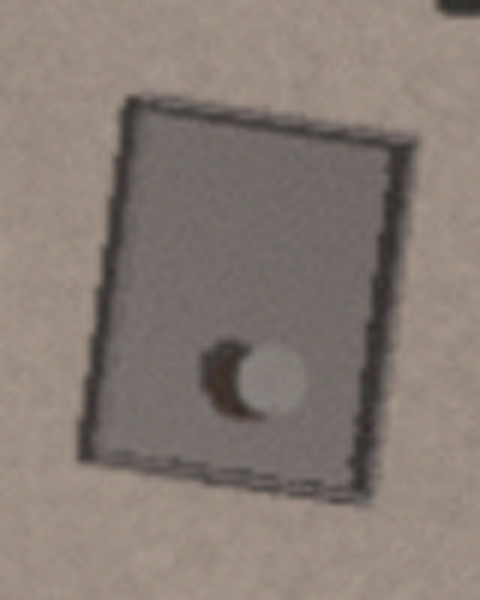

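View pics/s1.png

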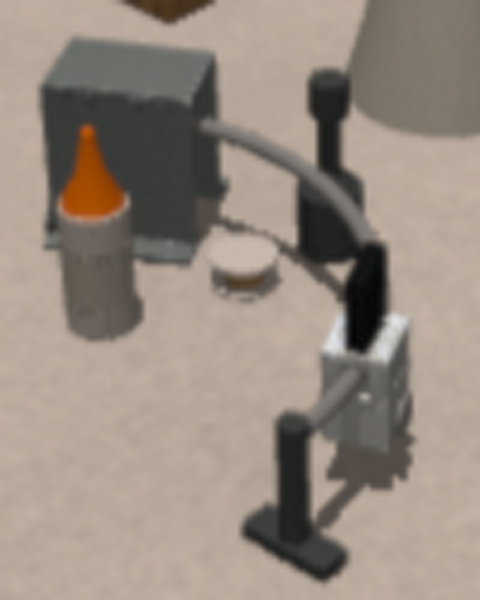

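Run:
```python
from h import *
from scipy.optimize import least_squares
f=lambda u,v:(195+(u+.5)/4.4-.5,205+(v+.5)/4.4-.5)
g=lambda u,v:(390+(u+.5)/6-.5,195+(v+.5)/6-.5)
sd=lambda u,v:(190+(u+.5)/4.8-.5,170+(v+.5)/4.8-.5)
P=np.array([plane('top',*f(*p),0.083)[:2] for p in [(222,172),(250,158),(300,140),(375,132),(440,139),(500,159),(560,192),(600,217),(675,305),(690,330)]])
r=least_squares(lambda x:np.hypot(*(P-x[:2]).T)-x[2],[.5,0,.2]);print('free',r.x,r.fun)
r=least_squares(lambda x:np.hypot(*(P-x).T)-.2,r.x[:2]);c=r.x;print('fix',c,r.fun)
def pol(X):
    d=X[:2]-c;return np.hypot(*d),np.degrees(np.arctan2(d[1],d[0]))
for n,p,z in [('knobtop',(318,75),.128),('wbase_c',(326,95),.05),('fintop',(645,250),.144),('reel',(325,202),.022),('glue tip',(288,355),.14)]:
    X=plane('top',*f(*p),z);print(n,X,pol(X))
for n,p,z in [('knobtop',(329,77),.128),('fin',(372,245),.144),('reel',(246,248),.022)]:
    X=plane('side',*sd(*p),z);print('side',n,X,pol(X))
# guard top z .114 corners
for p in [(170,124),(245,208),(125,317),(45,242),(160,338),(270,238)]:
    X=plane('top',*f(*p),.114);print('guard',p,X,pol(X))
# post corners at base
T=np.array([plane('top',*g(*p),.03)[:2] for p in [(130,97),(415,140),(368,502),(82,460)]])
print('tray',T,T.mean(0),[np.hypot(*(T[i]-T[i-1])) for i in range(4)])
X=plane('top',*g(272,380),.06);print('jar',X)
ex=(T[0]+T[1]-T[2]-T[3]);ex/=np.hypot(*ex);print('ex',ex,np.degrees(np.arctan2(ex[1],ex[0])))
for n in C: print(n,-np.array(C[n]['R']).T@C[n]['t'])
```

```text
free [0.33724368 0.0492054  0.2062753 ] [-1.33988207e-03 -3.63255133e-04  1.38763502e-03  1.36673274e-03
  8.81079151e-04 -7.24412619e-04 -2.11747675e-03  1.69401940e-05
  9.85468448e-05  7.94092724e-04]
fix [0.3439764  0.04673829] [-9.38591954e-05  4.35392678e-04  1.53651486e-03  8.49248874e-04
  5.09209338e-05 -1.61040036e-03 -2.78533419e-03 -3.39353639e-04
  1.01049700e-03  2.12118086e-03]
knobtop [0.57459504 0.07323308 0.128     ] (np.float64(0.23213558389806652), np.float64(6.553734220974176))
wbase_c [0.57148325 0.07346432 0.05      ] (np.float64(0.22907127365773888), np.float64(6.700027740314128))
fintop [ 0.46747715 -0.11049472  0.144     ] (np.float64(0.19993662797323628), np.float64(-51.851667917189566))
reel [0.50796827 0.07725417 0.022     ] (np.float64(0.1668069260081269), np.float64(10.541127797828537))
glue tip [0.41413886 0.09308495 0.14      ] (np.float64(0.08408794735851426), np.float64(33.44723638999273))
side knobtop [0.57395388 0.07370856 0.128     ] (np.float64(0.2315535282548668), np.float64(6.688724741150118))
side fin [ 0.47515307 -0.10614866  0.144     ] (np
[... 623 characters left out ...]
.61381061074755))
guard (160, 338) [0.42586017 0.16908119 0.114     ] (np.float64(0.14721662722449816), np.float64(56.20570998156101))
guard (270, 238) [0.48191925 0.10411397 0.114     ] (np.float64(0.14939945881762545), np.float64(22.584284101008823))
tray [[ 0.60426531 -0.31559456]
 [ 0.58053516 -0.44503154]
 [ 0.41759582 -0.4130374 ]
 [ 0.44067534 -0.28491727]] [ 0.51076791 -0.36464519] [np.float64(0.16644150952043912), np.float64(0.13159426604584207), np.float64(0.16605075491548513), np.float64(0.1301822974004643)]
jar [ 0.47244309 -0.36535896  0.06      ]
ex [ 0.9820748  -0.18849161] -10.864769072912692
side [-0.11422686 -0.90471515  0.844495  ]
top [ 0.41088631 -0.01184829  1.49570757]
```

```bash
cat > mv.py <<'E'
# print tool-frame rows from the present pose to target x y z, yaw (deg, of tool y axis), in n rows
import sys
from h import *
from scipy.spatial.transform import Rotation as Rn
s=bot.read_state();p=np.array(s['tool_pos']);R=Rn.from_rotvec(s['tcp_rot']).as_matrix()
yaw=np.degrees(np.arctan2(R[1,1],R[0,1]))
print('t',s['time'],'p',p.round(4),'yaw %.1f'%yaw,'zax',R[:,2].round(3),'F',np.round(s['wrist_force'],1),'w',round(s['width'],3),'q',np.round(s['q'],2))
if len(sys.argv)>1:
    x,y,z,yt,n=map(float,sys.argv[1:]);n=int(n)
    dy=(yt-yaw+90)%180-90
    if abs(dy)>90: pass
    step=(np.array([x,y,z])-p)/n
    for i in range(n):
        M=R@Rn.from_euler('z',-dy*i/n,degrees=True).as_matrix()
        print(i,(M.T@step).round(4),round(-dy/n,2))
E
python3 mv.py .574 .0735 .238 7.3 24
```

```text
t 0.1 p [0.1654 0.6537 0.2381] yaw 75.8 zax [-0.001 -0.002 -1.   ] F [-0.6  0.6 -0.5] w 1.0 q [ 1.29  0.26  1.61  0.    1.27 -0.04]
0 [-0.0224 -0.0193  0.    ] 2.85
1 [-0.0234 -0.0181  0.    ] 2.85
2 [-0.0242 -0.0169  0.    ] 2.85
3 [-0.0251 -0.0157  0.    ] 2.85
4 [-0.0258 -0.0144  0.    ] 2.85
5 [-0.0265 -0.0131  0.    ] 2.85
6 [-0.0271 -0.0118  0.    ] 2.85
7 [-0.0277 -0.0104  0.    ] 2.85
8 [-0.0282 -0.009   0.    ] 2.85
9 [-0.0286 -0.0076  0.    ] 2.85
10 [-0.0289 -0.0062  0.    ] 2.85
11 [-0.0292 -0.0048  0.    ] 2.85
12 [-0.0294 -0.0033  0.    ] 2.85
13 [-0.0295 -0.0018  0.    ] 2.85
14 [-0.0296 -0.0004  0.    ] 2.85
15 [-0.0295  0.0011  0.    ] 2.85
16 [-0.0295  0.0026  0.    ] 2.85
17 [-0.0293  0.0041  0.    ] 2.85
18 [-0.0291  0.0055  0.    ] 2.85
19 [-0.0287  0.0069  0.    ] 2.85
20 [-0.0284  0.0084  0.    ] 2.85
21 [-0.0279  0.0098  0.    ] 2.85
22 [-0.0274  0.0111  0.    ] 2.85
23 [-0.0268  0.0125  0.    ] 2.85
```

Emit:
arm_command(slide=[[-0.022, -0.019, 0], [-0.023, -0.018, 0], [-0.024, -0.017, 0], [-0.025, -0.016, 0], [-0.026, -0.014, 0], [-0.0265, -0.013, 0], [-0.027, -0.012, 0], [-0.0275, -0.0105, 0]], angular=[[0, 0, 2.85], [0, 0, 2.85], [0, 0, 2.85], [0, 0, 2.85], [0, 0, 2.85], [0, 0, 2.85], [0, 0, 2.85], [0, 0, 2.85]], hand=[0.085, 0.085, 0.085, 0.085, 0.085, 0.085, 0.085, 0.085])

```text
time: 0.9
tool_pos: [0.3, 0.4538, 0.2325]
tcp_rot: [-1.01, -2.973, 0.016]
wrist_force: [0.2, -1.1, -0.6]
width: 0.994
```

Emit:
arm_command(slide=[[-0.028, -0.009, 0], [-0.0285, -0.008, 0], [-0.029, -0.006, 0], [-0.029, -0.005, 0], [-0.0295, -0.003, 0], [-0.0295, -0.002, 0], [-0.0295, 0, 0], [-0.0295, 0.001, 0]], angular=[[0, 0, 2.85], [0, 0, 2.85], [0, 0, 2.85], [0, 0, 2.85], [0, 0, 2.85], [0, 0, 2.85], [0, 0, 2.85], [0, 0, 2.85]], hand=[0.085, 0.085, 0.085, 0.085, 0.085, 0.085, 0.085, 0.085])

```text
time: 1.7
tool_pos: [0.4349, 0.2477, 0.2299]
tcp_rot: [-1.6, -2.702, 0.026]
wrist_force: [-0.4, 0.5, 0.7]
width: 0.996
```

```bash
python3 mv.py .574 .0735 .238 7.3 14
```

```text
t 1.7 p [0.4349 0.2477 0.2299] yaw 28.7 zax [-0.01  -0.013 -1.   ] F [-0.4  0.5  0.7] w 0.996 q [ 0.47 -0.05  1.97 -0.01  1.24 -0.03]
0 [-0.0157  0.0027 -0.0005] 1.53
1 [-0.0156  0.0031 -0.0005] 1.53
2 [-0.0155  0.0035 -0.0005] 1.53
3 [-0.0154  0.004  -0.0005] 1.53
4 [-0.0153  0.0044 -0.0005] 1.53
5 [-0.0152  0.0048 -0.0005] 1.53
6 [-0.0151  0.0052 -0.0005] 1.53
7 [-0.0149  0.0056 -0.0005] 1.53
8 [-0.0148  0.006  -0.0005] 1.53
9 [-0.0146  0.0064 -0.0005] 1.53
10 [-0.0144  0.0068 -0.0005] 1.53
11 [-0.0142  0.0071 -0.0005] 1.53
12 [-0.014   0.0075 -0.0005] 1.53
13 [-0.0138  0.0079 -0.0005] 1.53
```

Emit:
arm_command(slide=[[-0.0275, 0.005, -0.001], [-0.0275, 0.006, -0.001], [-0.027, 0.007, -0.001], [-0.027, 0.0085, -0.001], [-0.0265, 0.0095, -0.001], [-0.026, 0.0105, -0.001], [-0.0255, 0.012, -0.001], [-0.025, 0.013, -0.001]], angular=[[0, 0, 2.68], [0, 0, 2.68], [0, 0, 2.68], [0, 0, 2.68], [0, 0, 2.68], [0, 0, 2.68], [0, 0, 2.68], [0, 0, 2.68]], hand=[0.085, 0.085, 0.085, 0.085, 0.085, 0.085, 0.085, 0.085])

```text
time: 2.5
tool_pos: [0.5736, 0.06, 0.2348]
tcp_rot: [-2.094, -2.338, 0.035]
wrist_force: [0.2, -0.6, -0.2]
width: 0.998
```

```bash
cat >> mv.py <<'E'
# tilt correction: rotation (tool frame, deg) bringing tool z to straight down
zt=R.T@np.array([0,0,-1.]);a=np.cross([0,0,1.],zt);print('tilt fix deg xyz',np.degrees(a).round(2))
E
python3 mv.py .574 .0735 .180 7.3 8
```

```text
t 2.5 p [0.5736 0.06   0.2348] yaw 6.3 zax [-0.017 -0.015 -1.   ] F [ 0.2 -0.6 -0.2] w 0.998 q [ 0.07  0.09  1.81 -0.01  1.25 -0.04]
0 [0.0018 0.0004 0.0068] -0.12
1 [0.0018 0.0004 0.0068] -0.12
2 [0.0018 0.0004 0.0068] -0.12
3 [0.0018 0.0004 0.0068] -0.12
4 [0.0018 0.0004 0.0068] -0.12
5 [0.0017 0.0004 0.0068] -0.12
6 [0.0017 0.0004 0.0068] -0.12
7 [0.0017 0.0004 0.0068] -0.12
tilt fix deg xyz [-1.05  0.72  0.  ]
```

Emit:
arm_command(slide=[[0.004, 0.001, 0.003], [0.004, 0.001, 0.006], [0.003, 0.001, 0.008], [0.002, 0, 0.01], [0, 0, 0.01], [0, 0, 0.01], [0, 0, 0.008], [0, 0, 0]], angular=[[-0.35, 0.24, 0], [-0.35, 0.24, 0], [-0.35, 0.24, 0], [0, 0, 0], [0, 0, 0], [0, 0, 0], [0, 0, 0], [0, 0, 0]], hand=[0.085, 0.085, 0.085, 0.085, 0.085, 0.085, 0.085, 0.085])

```text
time: 3.3
tool_pos: [0.5722, 0.0743, 0.1714]
tcp_rot: [-2.092, -2.338, 0.005]
wrist_force: [-0.5, -0.2, -0.5]
width: 0.992
```

```bash
python3 mv.py .574 .0735 .107 7.3 8
python3 - <<'E'
from h import *
for n in C: cv2.imwrite(f"pics/{n}1.png",cv2.resize(cv2.cvtColor(bot.read_camera(n),cv2.COLOR_RGB2BGR)[150:310,180:380],(800,600) if 0 else (750,600)))
E
```

```text
t 3.3 p [0.5722 0.0743 0.1714] yaw 6.4 zax [-0.005  0.001 -1.   ] F [-0.5 -0.2 -0.5] w 0.992 q [ 0.09  0.14  1.89  0.    1.12 -0.03]
0 [-0.0001  0.0003  0.008 ] -0.12
1 [-0.0001  0.0003  0.008 ] -0.12
2 [-0.0001  0.0003  0.008 ] -0.12
3 [-0.0001  0.0003  0.008 ] -0.12
4 [-0.0001  0.0003  0.008 ] -0.12
5 [-0.0001  0.0002  0.008 ] -0.12
6 [-0.0001  0.0002  0.008 ] -0.12
7 [-0.0001  0.0002  0.008 ] -0.12
tilt fix deg xyz [-0.29 -0.06  0.  ]
```

View pics/side1.png

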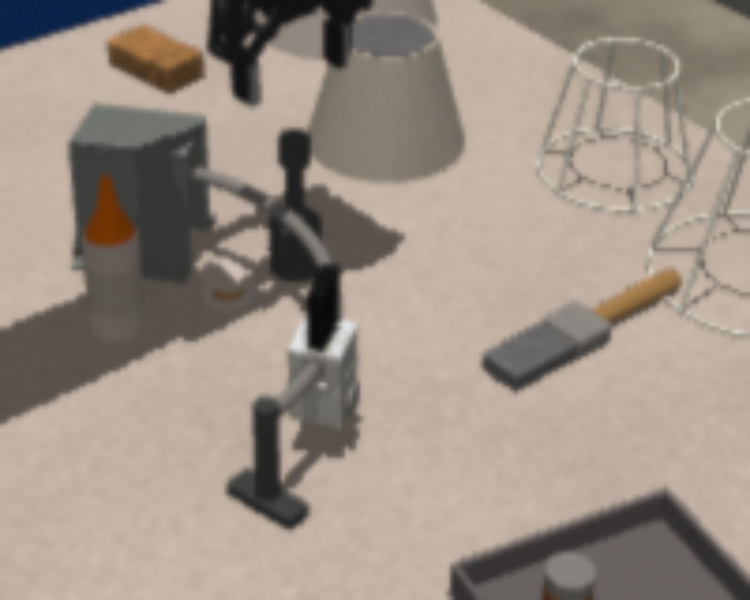

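View pics/top1.png

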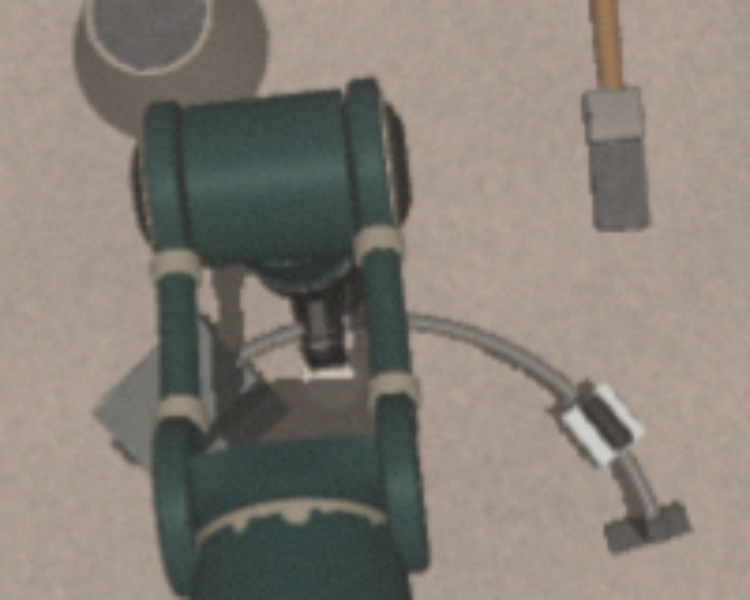

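The side crop shows the fingertips at (247,90) and (338,55), straddling the knob at (293,145). The top view is blocked by the arm. Descending now.

Emit:
arm_command(slide=[[0, 0.001, 0.008], [0, 0.001, 0.01], [0, 0, 0.01], [0, 0, 0.01], [0, 0, 0.01], [0, 0, 0.008], [0, 0, 0.005], [0, 0, 0]], angular=[[-0.2, 0, 0], [0, 0, 0], [0, 0, 0], [0, 0, 0], [0, 0, 0], [0, 0, 0], [0, 0, 0], [0, 0, 0]], hand=[0.085, 0.085, 0.085, 0.085, 0.085, 0.085, 0.085, 0.085])

```text
time: 4.2
tool_pos: [0.5764, 0.0742, 0.1072]
tcp_rot: [2.095, 2.34, 0.004]
wrist_force: [0.2, -0.4, 0.0]
width: 0.993
```

```bash
python3 mv.py .574 .0735 .107 7.3 1
```

```text
t 4.2 p [0.5764 0.0742 0.1072] yaw 6.3 zax [ 0.002  0.001 -1.   ] F [ 0.2 -0.4  0. ] w 0.993 q [ 0.08  0.2   1.94  0.    1.   -0.03]
0 [-0.0004 -0.0024  0.0002] -0.99
tilt fix deg xyz [ 0.15 -0.05  0.  ]
```

Emit:
arm_command(slide=[[0, -0.002, 0], [0, 0, 0], [0, 0, 0], [0, 0, 0], [0, 0, 0], [0, 0, 0], [0, 0, 0], [0, 0, 0]], angular=[[0, 0, 0], [0, 0, 0], [0, 0, 0], [0, 0, 0], [0, 0, 0], [0, 0, 0], [0, 0, 0], [0, 0, 0]], hand=[0.07, 0.055, 0.04, 0.03, 0.02, 0.015, 0.015, 0.015], squeeze=60)

```text
time: 5.0
tool_pos: [0.5745, 0.074, 0.1086]
tcp_rot: [2.094, 2.339, 0.005]
wrist_force: [-0.5, -0.9, 0.3]
width: 0.285
```

```bash
python3 mv.py
```

```text
t 5.0 p [0.5745 0.074  0.1086] yaw 6.3 zax [ 0.004  0.001 -1.   ] F [-0.5 -0.9  0.3] w 0.285 q [ 0.08  0.2   1.94  0.    1.   -0.03]
tilt fix deg xyz [ 0.21 -0.05  0.  ]
```

Emit:
arm_command(slide=[[0, 0, -0.003], [0, 0, -0.006], [0, 0, -0.01], [0, 0, -0.015], [0, 0, -0.02], [0, 0, -0.02], [0, 0, -0.02], [0, 0, -0.015]], angular=[[0, 0, 0], [0, 0, 0], [0, 0, 0], [0, 0, 0], [0, 0, 0], [0, 0, 0], [0, 0, 0], [0, 0, 0]], hand=[0.015, 0.015, 0.015, 0.015, 0.015, 0.015, 0.015, 0.015])

```text
time: 5.8
tool_pos: [0.5723, 0.0737, 0.2211]
tcp_rot: [-2.095, -2.339, 0.0]
wrist_force: [1.2, -0.2, -4.8]
width: 0.284
```

```bash
python3 - <<'E'
from h import *
for n in ['side']: cv2.imwrite(f"pics/{n}2.png",cv2.resize(cv2.cvtColor(bot.read_camera(n),cv2.COLOR_RGB2BGR)[120:280,180:380],(750,600)))
E
python3 mv.py .545 -.371 .225 -34 24
```

```text
t 5.85 p [0.5739 0.0739 0.2243] yaw 6.3 zax [ 0.004  0.001 -1.   ] F [ 1.6  0.5 -1. ] w 0.285 q [ 0.08  0.09  1.83  0.    1.21 -0.03]
0 [-0.0183 -0.0032 -0.0001] 1.68
1 [-0.0184 -0.0027 -0.0001] 1.68
2 [-0.0184 -0.0022 -0.0001] 1.68
3 [-0.0185 -0.0016 -0.0001] 1.68
4 [-0.0185 -0.0011 -0.0001] 1.68
5 [-0.0186 -0.0005 -0.0001] 1.68
6 [-0.0186  0.     -0.0001] 1.68
7 [-0.0186  0.0006 -0.0001] 1.68
8 [-0.0185  0.0011 -0.0001] 1.68
9 [-0.0185  0.0016 -0.0001] 1.68
10 [-0.0184  0.0022 -0.0001] 1.68
11 [-0.0184  0.0027 -0.0001] 1.68
12 [-0.0183  0.0033 -0.0001] 1.68
13 [-0.0182  0.0038 -0.0001] 1.68
14 [-0.0181  0.0043 -0.0001] 1.68
15 [-0.0179  0.0049 -0.0001] 1.68
16 [-0.0178  0.0054 -0.0001] 1.68
17 [-0.0176  0.0059 -0.0001] 1.68
18 [-0.0174  0.0064 -0.0001] 1.68
19 [-0.0172  0.0069 -0.0001] 1.68
20 [-0.017   0.0074 -0.0001] 1.68
21 [-0.0168  0.0079 -0.0001] 1.68
22 [-0.0166  0.0084 -0.0001] 1.68
23 [-0.0163  0.0089 -0.0001] 1.68
tilt fix deg xyz [ 0.21 -0.05  0.  ]
```

View pics/side2.png

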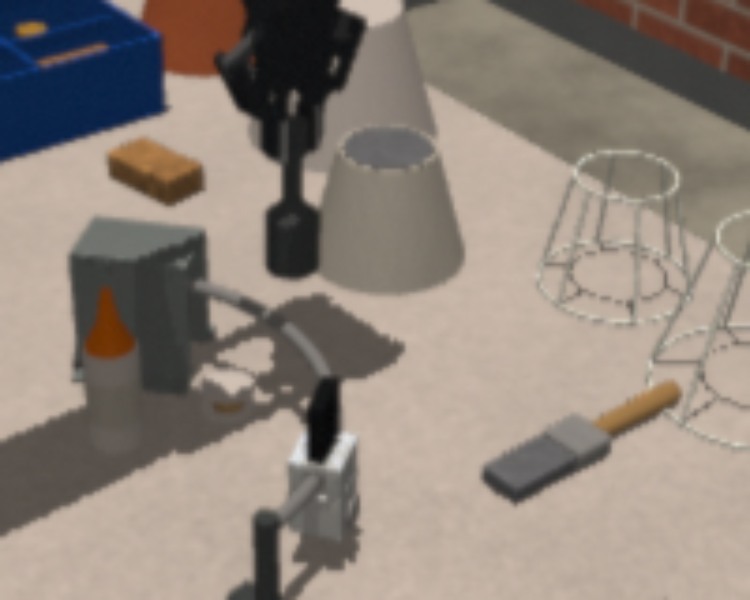

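The weight hangs upright in the gripper with its base at about (293,245), clear of the rod.

Emit:
arm_command(slide=[[-0.008, -0.001, 0], [-0.013, -0.002, 0], [-0.018, -0.002, 0], [-0.02, -0.002, 0], [-0.02, -0.001, 0], [-0.02, -0.001, 0], [-0.02, 0, 0], [-0.02, 0, 0]], angular=[[0, 0, 1], [0, 0, 1.7], [0, 0, 1.7], [0, 0, 1.7], [0, 0, 1.7], [0, 0, 1.7], [0, 0, 1.7], [0, 0, 1.7]], hand=[0.015, 0.015, 0.015, 0.015, 0.015, 0.015, 0.015, 0.015])

```text
time: 6.65
tool_pos: [0.5594, -0.0742, 0.2194]
tcp_rot: [-2.36, -2.069, 0.005]
wrist_force: [0.4, 0.2, -3.9]
width: 0.284
```

Emit:
arm_command(slide=[[-0.02, 0.001, 0], [-0.02, 0.001, 0], [-0.02, 0.002, 0], [-0.02, 0.002, 0], [-0.02, 0.003, 0], [-0.02, 0.003, 0], [-0.02, 0.004, 0], [-0.02, 0.004, 0]], angular=[[0, 0, 1.7], [0, 0, 1.7], [0, 0, 1.7], [0, 0, 1.7], [0, 0, 1.7], [0, 0, 1.7], [0, 0, 1.7], [0, 0, 1.7]], hand=[0.015, 0.015, 0.015, 0.015, 0.015, 0.015, 0.015, 0.015])

```text
time: 7.45
tool_pos: [0.5271, -0.248, 0.2076]
tcp_rot: [-2.6, -1.732, 0.03]
wrist_force: [0.1, 0.2, -4.1]
width: 0.283
```

```bash
python3 mv.py .545 -.371 .225 -34 8
```

```text
t 7.45 p [ 0.5271 -0.248   0.2076] yaw -22.6 zax [-0.025  0.004 -1.   ] F [ 0.1  0.2 -4.1] w 0.283 q [-0.48  0.13  1.82 -0.01  1.21 -0.08]
0 [-0.0133  0.0079 -0.0023] 1.42
1 [-0.0131  0.0083 -0.0023] 1.42
2 [-0.0129  0.0086 -0.0023] 1.42
3 [-0.0127  0.0089 -0.0023] 1.42
4 [-0.0125  0.0092 -0.0023] 1.42
5 [-0.0123  0.0095 -0.0023] 1.42
6 [-0.012   0.0098 -0.0023] 1.42
7 [-0.0118  0.0101 -0.0023] 1.42
tilt fix deg xyz [-1.42  0.36  0.  ]
```

Emit:
arm_command(slide=[[-0.018, 0.01, 0], [-0.016, 0.01, 0], [-0.014, 0.01, 0], [-0.012, 0.01, 0], [-0.01, 0.009, 0], [-0.008, 0.008, 0], [-0.004, 0.006, 0], [0, 0, 0]], angular=[[-0.3, 0, 1], [-0.3, 0.1, 1], [-0.3, 0.1, 1], [-0.3, 0.1, 1], [-0.3, 0.1, 0.5], [0, 0, 0], [0, 0, 0], [0, 0, 0]], hand=[0.015, 0.015, 0.015, 0.015, 0.015, 0.015, 0.015, 0.015])

```text
time: 8.25
tool_pos: [0.5451, -0.3602, 0.2013]
tcp_rot: [-2.689, -1.616, 0.005]
wrist_force: [-0.2, 1.1, -4.3]
width: 0.285
```

```bash
python3 - <<'E'
from h import *
for n in ['side']: cv2.imwrite(f"pics/{n}3.png",cv2.resize(cv2.cvtColor(bot.read_camera(n),cv2.COLOR_RGB2BGR)[180:380,230:480],(750,600)))
E
python3 mv.py .545 -.371 .15 -34 8
```

```text
t 8.3 p [ 0.5449 -0.3596  0.2012] yaw -28.0 zax [-0.006  0.003 -1.   ] F [-0.2 -0.8 -5. ] w 0.286 q [-0.62  0.25  1.69 -0.    1.21 -0.13]
0 [-0.0012  0.0007  0.0064] 0.75
1 [-0.0012  0.0007  0.0064] 0.75
2 [-0.0012  0.0008  0.0064] 0.75
3 [-0.0012  0.0008  0.0064] 0.75
4 [-0.0012  0.0008  0.0064] 0.75
5 [-0.0012  0.0008  0.0064] 0.75
6 [-0.0012  0.0008  0.0064] 0.75
7 [-0.0012  0.0008  0.0064] 0.75
tilt fix deg xyz [-0.36  0.01  0.  ]
```

View pics/side3.png

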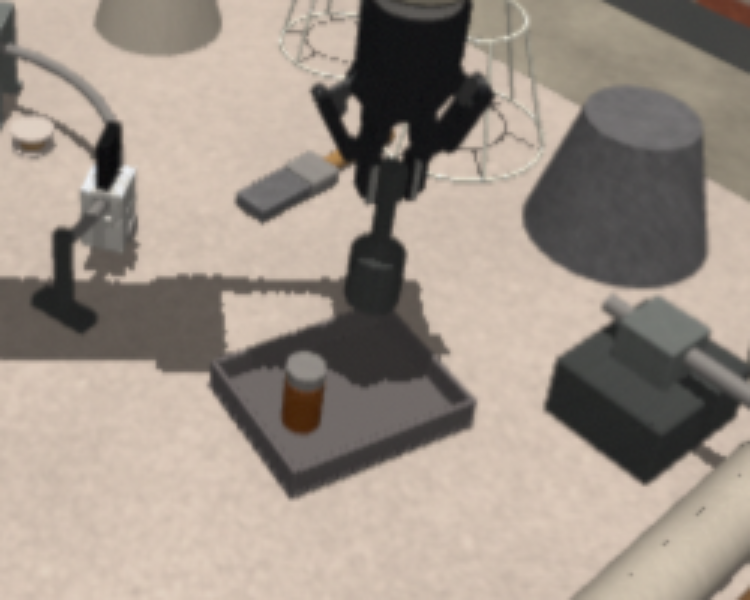

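Run:
```python
from h import *
for z in (.2,.14,.09): print((proj('side',[.545,-.36,z])-[230,180])*3)
```

```text
[386.46397642 187.46030767]
[377.68319038 248.74458756]
[370.77953114 297.03685307]
```

The weight hangs along the projected vertical, from (386,187) to (372,297), so it is upright. Lowering it now.

Emit:
arm_command(slide=[[-0.002, 0.001, 0.008], [-0.002, 0.001, 0.011], [-0.002, 0.001, 0.012], [-0.002, 0.001, 0.012], [-0.001, 0.001, 0.011], [0, 0, 0.008], [0, 0, 0.004], [0, 0, 0.002]], angular=[[-0.2, 0, 0], [-0.1, 0, 0], [0, 0, 0], [0, 0, 0], [0, 0, 0], [0, 0, 0], [0, 0, 0], [0, 0, 0]], hand=[0.015, 0.015, 0.015, 0.015, 0.015, 0.015, 0.015, 0.015])

```text
time: 9.1
tool_pos: [0.5439, -0.367, 0.1251]
tcp_rot: [-2.686, -1.62, 0.003]
wrist_force: [0.6, -0.1, -4.2]
width: 0.287
```

```bash
python3 mv.py .545 -.371 .1135 -34 8
```

```text
t 9.1 p [ 0.5439 -0.367   0.1251] yaw -27.8 zax [-0.004  0.004 -1.   ] F [ 0.6 -0.1 -4.2] w 0.287 q [-0.63  0.32  1.75  0.    1.08 -0.15]
0 [-0.0004  0.0004  0.0014] 0.77
1 [-0.0004  0.0004  0.0014] 0.77
2 [-0.0004  0.0004  0.0014] 0.77
3 [-0.0004  0.0004  0.0014] 0.77
4 [-0.0004  0.0004  0.0014] 0.77
5 [-0.0004  0.0004  0.0014] 0.77
6 [-0.0003  0.0004  0.0014] 0.77
7 [-0.0003  0.0004  0.0014] 0.77
tilt fix deg xyz [-0.31 -0.07  0.  ]
```

Emit:
arm_command(slide=[[0, 0, 0.002], [0, 0, 0.002], [0, 0, 0.002], [0, 0, 0.002], [0, 0, 0.0015], [0, 0, 0.0015], [0, 0, 0.001], [0, 0, 0.001]], angular=[[-0.2, 0, 0], [-0.1, 0, 0], [0, 0, 0], [0, 0, 0], [0, 0, 0], [0, 0, 0], [0, 0, 0], [0, 0, 0]], hand=[0.015, 0.015, 0.015, 0.015, 0.015, 0.015, 0.015, 0.015])

```text
time: 9.9
tool_pos: [0.5453, -0.3679, 0.1136]
tcp_rot: [2.687, 1.621, 0.004]
wrist_force: [-1.6, 1.5, 1.3]
width: 0.286
```

```bash
python3 mv.py
```

```text
t 9.9 p [ 0.5453 -0.3679  0.1136] yaw -27.8 zax [ 0.004 -0.001 -1.   ] F [-1.6  1.5  1.3] w 0.286 q [-0.63  0.33  1.76  0.    1.05 -0.15]
tilt fix deg xyz [ 0.25 -0.04  0.  ]
```

Emit:
arm_command(slide=[[0, 0, 0.0005], [0, 0, 0], [0, 0, 0], [0, 0, 0], [0, 0, 0], [0, 0, -0.003], [0, 0, -0.008], [0, 0, -0.015]], angular=[[0, 0, 0], [0, 0, 0], [0, 0, 0], [0, 0, 0], [0, 0, 0], [0, 0, 0], [0, 0, 0], [0, 0, 0]], hand=[0.03, 0.04, 0.05, 0.065, 0.085, 0.085, 0.085, 0.085])

```text
time: 10.7
tool_pos: [0.5467, -0.3689, 0.143]
tcp_rot: [2.684, 1.619, 0.007]
wrist_force: [-0.1, 0.5, -0.1]
width: 0.998
```

Emit:
arm_command(slide=[[0, 0, -0.02], [0, 0, -0.02], [0, 0, -0.02], [0.005, 0, -0.015], [0.01, 0, -0.01], [0.015, 0, 0], [0.018, 0, 0], [0.018, 0, 0]], angular=[[0, 0, 0], [0, 0, 0], [0, 0, 0], [0, 0, 1], [0, 0, 2], [0, 0, 3], [0, 0, 3], [0, 0, 3]], hand=[0.085, 0.085, 0.085, 0.085, 0.085, 0.085, 0.085, 0.085])

```text
time: 11.5
tool_pos: [0.5849, -0.3145, 0.2461]
tcp_rot: [2.838, 1.303, 0.02]
wrist_force: [0.3, 0.1, 0.6]
width: 0.993
```

```bash
python3 - <<'E'
from h import *
for n in ['side','top']:
    im=cv2.cvtColor(bot.read_camera(n),cv2.COLOR_RGB2BGR);cv2.imwrite(f'pics/{n}4full.png',im)
    cv2.imwrite(f"pics/{n}4.png",cv2.resize(im[190:370,230:430] if n=='side' else im[150:310,280:480],(667,600) if n=='side' else (750,600)))
E
python3 mv.py
```

```text
t 11.6 p [ 0.5858 -0.3133  0.2458] yaw -40.4 zax [ 0.02  -0.011 -1.   ] F [-0.1 -0.1  0. ] w 0.995 q [-0.53  0.23  1.64  0.    1.25  0.18]
tilt fix deg xyz [ 1.3  -0.24  0.  ]
```

View pics/side4.png

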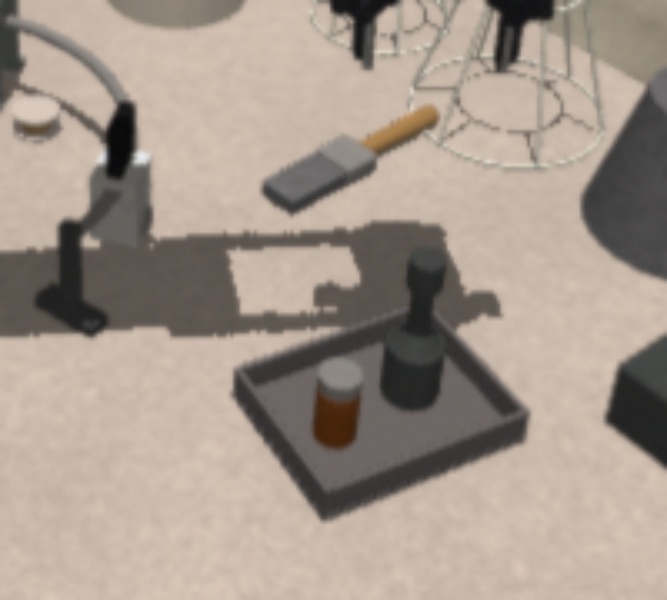

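View pics/top4.png

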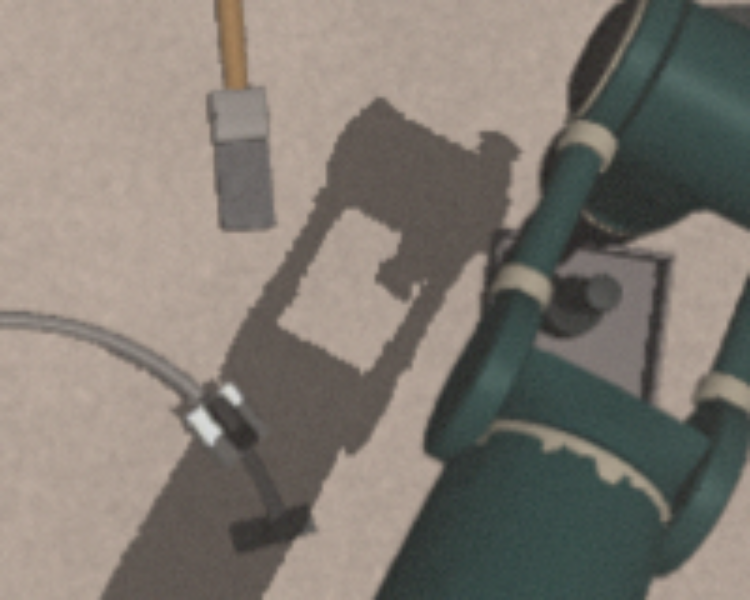

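The weight stands upright in the tray (side crop, base at (410,380)) and the jar is untouched. Next I'll measure the fin and guard.

Run:
```python
from h import *
im=cv2.imread('pics/top0.png');g=im.max(2)
sub=g[245:280,325:355]
np.set_printoptions(linewidth=250)
print(sub[3:32,3:28])
m=(sub<72).astype(np.uint8)
n,l,st,ce=cv2.connectedComponentsWithStats(m);print(st,ce)
im=cv2.imread('pics/side0.png');g=im.max(2);sub=g[212:260,250:285];m=(sub<45).astype(np.uint8)
n,l,st,ce=cv2.connectedComponentsWithStats(m);print(st,ce+[250,212]);print(sub[4:40,5:30])
```

```text
[[138 147 153 153 153 153 152 155 156 157 157 160 161 151 157 154 155 156 153 156 160 158 162 161 161]
 [110 123 137 154 152 153 155 156 156 158 154 156 158 156 153 150 153 152 150 153 156 159 159 155 158]
 [115 108 110 135 153 155 155 153 145 149 155 154 159 153 148 157 152 154 155 154 155 158 160 161 161]
 [124 125 108 111 136 152 141 136 106 130 153 154 157 158 156 155 155 156 157 157 156 158 157 160 158]
 [115 128 119 109 120 133 107  92  84  95 130 155 171 170 161 155 157 157 154 157 154 157 157 160 159]
 [101 119 131 124 109 108  94  89  84  90 113 165 184 187 169 159 154 157 157 155 158 153 158 158 156]
 [ 84 101 110 127 123 108  89  87  85  90 123 166 186 190 187 168 147 158 161 158 158 156 159 159 153]
 [ 85  85  96 110 128 107  84  76  81  83  91 112 158 186 189 181 144 146 153 155 161 160 161 159 156]
 [102  80  93 106 109  85  73  77  76  72  66  73 103 161 186 189 160 144 143 158 162 161 159 161 157]
 [108  89  98  99  97  96  81  68  65  68  67  64  70 104 162 185 183 166 146 153 159 160 160 158 157]
 [ 85  85  83  83 102 142 102  66  59  69  70  67  67  67 106 170 188 
[... 5114 characters left out ...]
 110 108 109 109 108 114 119 139 147 155 160 103  81  80  95 142 181 186 187 188]
 [181 160 113 105 105  99  90  96 106  95  97 100 113 116 118 116  85  79  84 103 144 182 186 187 187]
 [180 168 113 103 102  97 103 115 118 103  83  87 106 110 106 101  81  82  94 103 154 182 186 186 185]
 [182 172 112 102 101 103 119 124 118 101  77  81 104 106  99  96  82  83  95 101 156 180 183 185 185]
 [186 173 112  99 105 117 125 121 108  87  76  86 102 104  99  96  84  99  88 101 158 180 185 186 186]
 [184 173 111 101 115 125 124 111  93  77  83  90 100 101 100  94  85  99  86 101 157 181 185 188 189]
 [181 159 110 122 125 124 115  98  80  85  99 101 100 101  99  94  84  86  85 103 144 178 185 187 189]]
```

Run:
```python
from h import *
from scipy.optimize import least_squares
im=cv2.imread('pics/top0.png').max(2).astype(float)
c=np.array([.344,.0467])
rr=np.arange(.180,.221,.001)
for it in range(3):
    P=[]
    for a in np.arange(-70,24,2.):
        if -66<a<-36 or 0<a<16: continue
        u=np.array([np.cos(np.radians(a)),np.sin(np.radians(a))])
        px=np.array([proj('top',[*(c+r*u),.08]) for r in rr]).astype(np.float32)
        v=cv2.remap(im.astype(np.float32),px[:,0].reshape(1,-1),px[:,1].reshape(1,-1),cv2.INTER_LINEAR)[0]
        b=np.median(np.r_[v[:6],v[-6:]]);w=np.clip(b-v-12,0,None)
        if w.sum()<50: continue
        r0=(w*rr).sum()/w.sum();P.append([*(c+r0*u),a,r0])
    P=np.array(P)
    f=least_squares(lambda x:np.hypot(*(P[:,:2]-x).T)-.2,c,loss='soft_l1',f_scale=.001);c=f.x
    f2=least_squares(lambda x:np.hypot(*(P[:,:2]-x[:2]).T)-x[2],[*c,.2],loss='soft_l1',f_scale=.001)
    print(c,f2.x)
print(np.c_[P[:,2],1e3*(np.hypot(*(P[:,:2]-c).T)-.2)].round(1).tolist())
sub=im[245:280,325:355];
m=(sub<90).astype(np.uint8);m[:11]=0;m[25:]=0;m[:,:9]=0
n,l,st,ce=cv2.connectedComponentsWithStats(m);k=1+st[1:,4].argmax();print(st[k],ce[k])
ys,xs=np.where(l==k);W=np.array([plane('top',x+325,y+245,.139)[:2] for x,y in zip(xs,ys)])
mn=W.mean(0);e,V=np.linalg.eigh(np.cov((W-mn).T));d=mn-c
print('fin',mn,'pol',np.hypot(*d),np.degrees(np.arctan2(d[1],d[0])),'long axis',np.degrees(np.arctan2(V[1,1],V[0,1])),'len',np.sqrt(12*e))
```

```text
[0.34521893 0.05176065] [0.35188114 0.04852201 0.19307115]
[0.3453834  0.05189566] [0.35105446 0.04899426 0.19410164]
[0.3453758  0.05188087] [0.35103037 0.0489896  0.19412042]
[[-70.0, -1.2], [-68.0, -1.0], [-66.0, -0.6], [-36.0, 0.0], [-34.0, 0.7], [-32.0, -0.6], [-30.0, -0.5], [-28.0, -0.6], [-26.0, -0.2], [-24.0, 0.4], [-22.0, 1.4], [-20.0, 0.8], [-18.0, 0.3], [-16.0, 0.6], [-14.0, 0.7], [-12.0, -0.1], [-10.0, 0.4], [-8.0, 0.8], [-6.0, 0.0], [-4.0, -0.1], [-2.0, 0.1], [0.0, 17.0], [16.0, -1.3], [18.0, -1.8], [20.0, -1.9], [22.0, -2.1]]
[ 9 11 15 14 94] [15.96808511 17.        ]
fin [ 0.46629552 -0.11021108] pol 0.2022260549709068 -53.27725977998123 long axis -139.36309752514563 len [0.01422792 0.04074752]
```

```bash
python3 mv.py .466 -.110 .2 -51.5 13
```

```text
t 11.6 p [ 0.5858 -0.3133  0.2458] yaw -40.4 zax [ 0.02  -0.011 -1.   ] F [-0.1 -0.1  0. ] w 0.995 q [-0.53  0.23  1.64  0.    1.25  0.18]
0 [ 0.0059 -0.0172  0.0032] 0.85
1 [ 0.0057 -0.0173  0.0032] 0.85
2 [ 0.0054 -0.0174  0.0032] 0.85
3 [ 0.0051 -0.0175  0.0032] 0.85
4 [ 0.0049 -0.0176  0.0032] 0.85
5 [ 0.0046 -0.0176  0.0032] 0.85
6 [ 0.0044 -0.0177  0.0032] 0.85
7 [ 0.0041 -0.0178  0.0032] 0.85
8 [ 0.0038 -0.0178  0.0032] 0.85
9 [ 0.0036 -0.0179  0.0032] 0.85
10 [ 0.0033 -0.0179  0.0032] 0.85
11 [ 0.003  -0.018   0.0032] 0.85
12 [ 0.0028 -0.018   0.0032] 0.85
tilt fix deg xyz [ 1.3  -0.24  0.  ]
```

Emit:
arm_command(slide=[[0.006, -0.017, 0.002], [0.006, -0.0175, 0.002], [0.0055, -0.0175, 0.003], [0.005, -0.0175, 0.003], [0.005, -0.0175, 0.003], [0.0045, -0.0175, 0.003], [0.0045, -0.018, 0.003], [0.004, -0.018, 0.003]], angular=[[0.3, 0, 1], [0.3, -0.1, 1], [0.3, -0.1, 1], [0.3, 0, 1], [0, 0, 1], [0, 0, 1], [0, 0, 1], [0, 0, 1]], hand=[0.085, 0.085, 0.085, 0.085, 0.085, 0.085, 0.085, 0.085])

```text
time: 12.4
tool_pos: [0.5089, -0.1874, 0.2256]
tcp_rot: [2.932, 1.114, 0.001]
wrist_force: [-0.3, 0.8, -0.4]
width: 0.996
```

```bash
python3 mv.py .466 -.110 .19 -51.5 8
```

```text
t 12.4 p [ 0.5089 -0.1874  0.2256] yaw -48.4 zax [ 0.002 -0.005 -1.   ] F [-0.3  0.8 -0.4] w 0.996 q [-0.4   0.02  1.91 -0.    1.21  0.45]
0 [ 0.0024 -0.0108  0.0044] 0.39
1 [ 0.0023 -0.0108  0.0044] 0.39
2 [ 0.0023 -0.0108  0.0044] 0.39
3 [ 0.0022 -0.0109  0.0044] 0.39
4 [ 0.0021 -0.0109  0.0044] 0.39
5 [ 0.002  -0.0109  0.0044] 0.39
6 [ 0.002  -0.0109  0.0044] 0.39
7 [ 0.0019 -0.0109  0.0044] 0.39
tilt fix deg xyz [ 0.28  0.07 -0.  ]
```

Emit:
arm_command(slide=[[0.003, -0.016, 0.004], [0.003, -0.014, 0.004], [0.003, -0.012, 0.004], [0.003, -0.011, 0.004], [0.002, -0.009, 0.004], [0.002, -0.007, 0.004], [0.001, -0.004, 0.003], [0, 0, 0]], angular=[[0.2, 0, 0.6], [0.1, 0, 0.6], [0, 0, 0.6], [0, 0, 0.5], [0, 0, 0.3], [0, 0, 0], [0, 0, 0], [0, 0, 0]], hand=[0.085, 0.085, 0.085, 0.085, 0.085, 0.085, 0.085, 0.085])

```text
time: 13.2
tool_pos: [0.4706, -0.1159, 0.1967]
tcp_rot: [2.961, 1.048, -0.003]
wrist_force: [0.1, -0.8, -0.6]
width: 0.993
```

```bash
python3 - <<'E'
from h import *
for n in ['side']: cv2.imwrite(f"pics/{n}5.png",cv2.resize(cv2.cvtColor(bot.read_camera(n),cv2.COLOR_RGB2BGR)[170:290,190:340],(750,600)))
E
python3 mv.py .466 -.110 .113 -51.5 8
```

```text
t 13.25 p [ 0.4709 -0.1162  0.197 ] yaw -51.0 zax [-0.001 -0.001 -1.   ] F [-0.3  0.6  0.5] w 0.992 q [-0.29 -0.07  2.05 -0.    1.16  0.6 ]
0 [ 0.     -0.001   0.0105] 0.06
1 [ 0.     -0.001   0.0105] 0.06
2 [ 0.     -0.001   0.0105] 0.06
3 [ 0.     -0.001   0.0105] 0.06
4 [ 0.     -0.001   0.0105] 0.06
5 [ 0.     -0.001   0.0105] 0.06
6 [ 0.     -0.001   0.0105] 0.06
7 [ 0.     -0.001   0.0105] 0.06
tilt fix deg xyz [ 0.01  0.11 -0.  ]
```

View pics/side5.png

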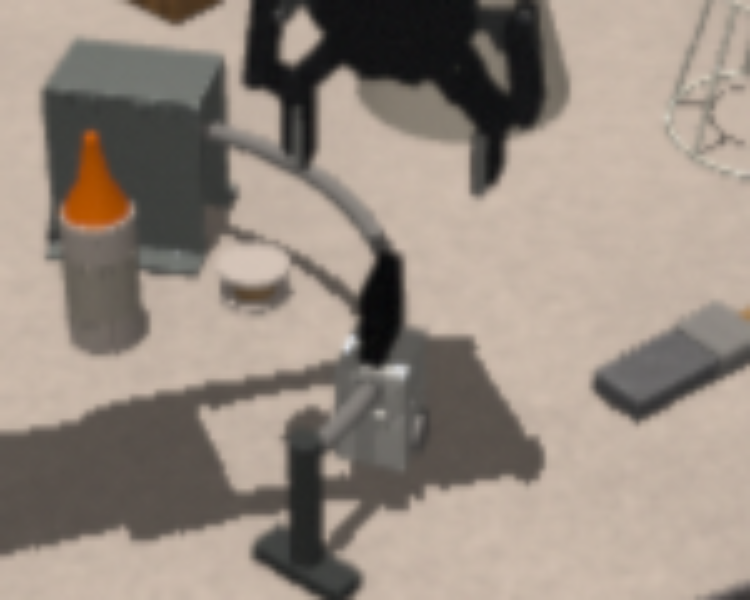

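The fingertips in the side crop, at (298,160) and (482,190), straddle the fin at (385,300). Descending.

Emit:
arm_command(slide=[[0, -0.003, 0.01], [0, -0.002, 0.012], [0, -0.0015, 0.014], [0, -0.001, 0.014], [0, 0, 0.012], [0, 0, 0.01], [0, 0, 0.005], [0, 0, 0]], angular=[[0, 0, 0], [0, 0.1, 0], [0, 0, 0], [0, 0, 0], [0, 0, 0], [0, 0, 0], [0, 0, 0], [0, 0, 0]], hand=[0.085, 0.085, 0.085, 0.085, 0.085, 0.085, 0.085, 0.085])

```text
time: 14.05
tool_pos: [0.4659, -0.1113, 0.1128]
tcp_rot: [2.963, 1.045, -0.001]
wrist_force: [-0.2, 0.2, 0.0]
width: 0.994
```

```bash
python3 mv.py .466 -.110 .113 -51.5 1
```

```text
t 14.05 p [ 0.4659 -0.1113  0.1128] yaw -51.1 zax [-0.001 -0.    -1.   ] F [-0.2  0.2  0. ] w 0.994 q [-0.29  0.01  2.14 -0.    0.99  0.61]
0 [ 0.0009 -0.0009 -0.0002] 0.35
tilt fix deg xyz [-0.01  0.05  0.  ]
```

Emit:
arm_command(slide=[[0, -0.0005, 0], [0, 0, 0], [0, 0, 0], [0, 0, 0], [0, 0, 0], [0, 0, 0], [0, 0, 0], [0, 0, 0]], angular=[[0, 0, 0], [0, 0, 0], [0, 0, 0], [0, 0, 0], [0, 0, 0], [0, 0, 0], [0, 0, 0], [0, 0, 0]], hand=[0.07, 0.055, 0.04, 0.03, 0.02, 0.01, 0.005, 0.005], squeeze=30)

```text
time: 14.85
tool_pos: [0.4677, -0.1115, 0.1151]
tcp_rot: [2.96, 1.044, 0.005]
wrist_force: [0.3, -0.2, -0.2]
width: 0.16
```

```bash
python3 mv.py
```

```text
t 14.85 p [ 0.4677 -0.1115  0.1151] yaw -51.1 zax [ 0.004 -0.002 -1.   ] F [ 0.3 -0.2 -0.2] w 0.16 q [-0.29  0.01  2.14 -0.    0.99  0.61]
tilt fix deg xyz [ 0.23 -0.12  0.  ]
```

Emit:
arm_command(slide=[[0.003, 0, -0.001], [0.005, -0.0001, 0], [0.005, -0.0001, 0], [0.005, -0.0001, 0], [0.005, -0.0001, 0], [0.005, -0.0001, 0], [0.005, -0.0001, 0], [0.003, 0, 0]], angular=[[0, 0, -0.86], [0, 0, -1.43], [0, 0, -1.43], [0, 0, -1.43], [0, 0, -1.43], [0, 0, -1.43], [0, 0, -1.43], [0, 0, -0.86]], hand=[0.005, 0.005, 0.005, 0.005, 0.005, 0.005, 0.005, 0.005])

```text
time: 15.65
tool_pos: [0.4938, -0.0843, 0.1151]
tcp_rot: [2.844, 1.329, -0.001]
wrist_force: [-1.1, -1.9, 0.8]
width: 0.157
```

```bash
cat > arc.py <<'E'
from h import *
from scipy.spatial.transform import Rotation as Rn
s=bot.read_state();p=np.array(s['tool_pos']);R=Rn.from_rotvec(s['tcp_rot']).as_matrix()
y=np.arctan2(R[1,1],R[0,1]);F=R.T@s['wrist_force']
for c in ([.3435,.0455],[.345,.050]):
    d=p[:2]-c;print(c,'r %.4f th %.2f'%(np.hypot(*d),np.degrees(np.arctan2(d[1],d[0]))))
print('t',s['time'],p.round(4),'yaw %.2f'%np.degrees(y),'Ftool',F.round(1),'T',np.round(s['torque'],2),'w',round(s['width'],3),'zax',R[:,2].round(3))
zt=R.T@np.array([0,0,-1.]);print('tilt fix',np.degrees(np.cross([0,0,1.],zt)).round(2))
E
python3 arc.py
```

```text
[0.3435, 0.0455] r 0.1986 th -40.82
[0.345, 0.05] r 0.2004 th -42.08
t 15.65 [ 0.4938 -0.0843  0.1151] yaw -39.92 Ftool [-2.2  0.4 -0.8] T [-0.22  0.2   0.02] w 0.157 zax [ 0.    -0.002 -1.   ]
tilt fix [ 0.09  0.09 -0.  ]
```

Emit:
arm_command(slide=[[0.006, -0.0001, 0], [0.008, -0.0001, 0], [0.008, -0.0001, 0], [0.008, -0.0001, 0], [0.008, -0.0001, 0], [0.008, -0.0001, 0], [0.008, -0.0001, 0], [0.006, 0, 0]], angular=[[0, 0, -1.75], [0, 0, -2.3], [0, 0, -2.3], [0, 0, -2.3], [0, 0, -2.3], [0, 0, -2.3], [0, 0, -2.3], [0, 0, -1.75]], hand=[0.005, 0.005, 0.005, 0.005, 0.005, 0.005, 0.005, 0.005])

```text
time: 16.45
tool_pos: [0.5279, -0.0286, 0.1152]
tcp_rot: [2.588, 1.776, -0.001]
wrist_force: [-1.2, -1.6, 0.4]
width: 0.156
```

```bash
python3 arc.py
```

```text
[0.3435, 0.0455] r 0.1987 th -21.89
[0.345, 0.05] r 0.1990 th -23.25
t 16.45 [ 0.5279 -0.0286  0.1152] yaw -21.08 Ftool [-1.9 -0.5 -0.4] T [-0.29  0.12 -0.05] w 0.156 zax [ 0.001 -0.002 -1.   ]
tilt fix [ 0.11  0.1  -0.  ]
```

Emit:
arm_command(slide=[[0.007, -0.0001, 0], [0.008, -0.0001, 0], [0.008, -0.0001, 0], [0.008, -0.0001, 0], [0.007, -0.0001, 0], [0.006, -0.0001, 0], [0.004, 0, 0], [0.002, 0, 0]], angular=[[0, 0, -2.0], [0, 0, -2.3], [0, 0, -2.3], [0, 0, -2.3], [0, 0, -2.0], [0, 0, -1.7], [0, 0, -1.1], [0, 0, -0.6]], hand=[0.005, 0.005, 0.005, 0.005, 0.005, 0.005, 0.005, 0.005])

```text
time: 17.25
tool_pos: [0.541, 0.0249, 0.1151]
tcp_rot: [2.321, 2.113, -0.001]
wrist_force: [-0.3, -1.5, -0.8]
width: 0.163
```

```bash
python3 arc.py;python3 - <<'E'
from h import *
for n in ['side']: cv2.imwrite(f"pics/{n}6.png",cv2.resize(cv2.cvtColor(bot.read_camera(n),cv2.COLOR_RGB2BGR)[150:270,190:340],(750,600)))
E
```

```text
[0.3435, 0.0455] r 0.1986 th -5.95
[0.345, 0.05] r 0.1976 th -7.30
t 17.25 [0.541  0.0249 0.1151] yaw -5.37 Ftool [-1.5 -0.2  0.8] T [-0.33  0.01  0.05] w 0.163 zax [ 0.002 -0.002 -1.   ]
tilt fix [ 0.11  0.13 -0.  ]
```

View pics/side6.png

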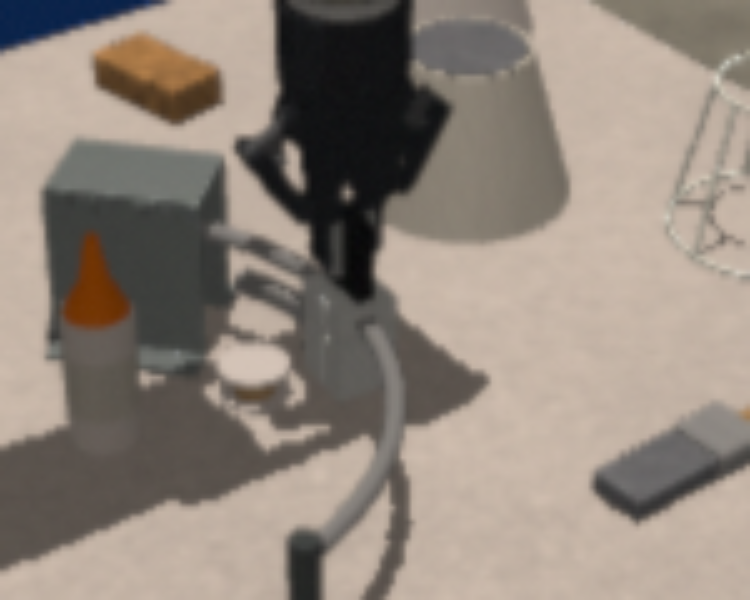

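The nose end at (237,283) is just short of the mouth. I'll do one more quick leg, then creep with a light squeeze.

Emit:
arm_command(slide=[[0.003, 0, 0], [0.004, 0, 0], [0.004, 0, 0], [0.004, 0, 0], [0.004, 0, 0], [0.003, 0, 0], [0.002, 0, 0], [0.001, 0, 0]], angular=[[0, 0, -0.85], [0, 0, -1.15], [0, 0, -1.15], [0, 0, -1.15], [0, 0, -1.15], [0, 0, -0.85], [0, 0, -0.6], [0, 0, -0.3]], hand=[0.005, 0.005, 0.005, 0.005, 0.005, 0.005, 0.005, 0.005])

```text
time: 18.1
tool_pos: [0.5421, 0.0516, 0.1152]
tcp_rot: [2.172, 2.266, -0.0]
wrist_force: [0.3, -1.8, -1.0]
width: 0.159
```

```bash
python3 arc.py
```

```text
[0.3435, 0.0455] r 0.1987 th 1.76
[0.345, 0.05] r 0.1971 th 0.46
t 18.1 [0.5421 0.0516 0.1152] yaw 2.42 Ftool [-1.8  0.3  1. ] T [-0.31 -0.05 -0.01] w 0.159 zax [ 0.002 -0.002 -1.   ]
tilt fix [ 0.12  0.15 -0.  ]
```

Emit:
arm_command(slide=[[0.001, 0, 0], [0.001, 0, 0], [0.001, 0, 0], [0.001, 0, 0], [0.001, 0, 0], [0.001, 0, 0], [0.001, 0, 0], [0.001, 0, 0]], angular=[[0, 0, -0.28], [0, 0, -0.28], [0, 0, -0.28], [0, 0, -0.28], [0, 0, -0.28], [0, 0, -0.28], [0, 0, -0.28], [0, 0, -0.28]], hand=[0.005, 0.005, 0.005, 0.005, 0.005, 0.005, 0.005, 0.005], squeeze=22)

```text
time: 18.9
tool_pos: [0.5416, 0.0599, 0.1152]
tcp_rot: [2.123, 2.311, -0.001]
wrist_force: [0.1, -1.0, -0.8]
width: 0.161
```

```bash
python3 arc.py
```

```text
[0.3435, 0.0455] r 0.1987 th 4.17
[0.345, 0.05] r 0.1969 th 2.89
t 18.9 [0.5416 0.0599 0.1152] yaw 4.83 Ftool [-1.   0.1  0.8] T [-0.26 -0.02 -0.06] w 0.161 zax [ 0.002 -0.003 -1.   ]
tilt fix [ 0.12  0.16 -0.  ]
```

Emit:
arm_command(slide=[[0.001, 0, 0], [0.001, 0, 0], [0.001, 0, 0], [0.001, 0, 0], [0.001, 0, 0], [0.001, 0, 0], [0.001, 0, 0], [0.001, 0, 0]], angular=[[0, 0, -0.28], [0, 0, -0.28], [0, 0, -0.28], [0, 0, -0.28], [0, 0, -0.28], [0, 0, -0.28], [0, 0, -0.28], [0, 0, -0.28]], hand=[0.005, 0.005, 0.005, 0.005, 0.005, 0.005, 0.005, 0.005])

```text
time: 19.7
tool_pos: [0.5408, 0.0687, 0.1152]
tcp_rot: [2.074, 2.355, -0.001]
wrist_force: [0.5, -1.4, -1.3]
width: 0.158
```

Emit:
arm_command(slide=[[0.001, 0, 0], [0.001, 0, 0], [0.001, 0, 0], [0.001, 0, 0], [0.001, 0, 0], [0.001, 0, 0], [0.001, 0, 0], [0.001, 0, 0]], angular=[[0, 0, -0.28], [0, 0, -0.28], [0, 0, -0.28], [0, 0, -0.28], [0, 0, -0.28], [0, 0, -0.28], [0, 0, -0.28], [0, 0, -0.28]], hand=[0.005, 0.005, 0.005, 0.005, 0.005, 0.005, 0.005, 0.005])

```text
time: 20.5
tool_pos: [0.5396, 0.0773, 0.1152]
tcp_rot: [2.023, 2.399, -0.0]
wrist_force: [-0.1, -1.7, -1.0]
width: 0.159
```

```bash
python3 arc.py
```

```text
[0.3435, 0.0455] r 0.1987 th 9.21
[0.345, 0.05] r 0.1965 th 7.99
t 20.5 [0.5396 0.0773 0.1152] yaw 9.72 Ftool [-1.7 -0.4  1. ] T [-0.29 -0.03  0.04] w 0.159 zax [ 0.003 -0.003 -1.   ]
tilt fix [ 0.12  0.17 -0.  ]
```

Emit:
arm_command(slide=[[0.001, 0, 0], [0.001, 0, 0], [0.001, 0, 0], [0.001, 0, 0], [0.001, 0, 0], [0.001, 0, 0], [0.001, 0, 0], [0.001, 0, 0]], angular=[[0, 0, -0.28], [0, 0, -0.28], [0, 0, -0.28], [0, 0, -0.28], [0, 0, -0.28], [0, 0, -0.28], [0, 0, -0.28], [0, 0, -0.28]], hand=[0.005, 0.005, 0.005, 0.005, 0.005, 0.005, 0.005, 0.005])

```text
time: 21.3
tool_pos: [0.5389, 0.085, 0.1155]
tcp_rot: [1.969, 2.44, -0.001]
wrist_force: [2.5, -5.4, -1.0]
width: 0.16
```

```bash
python3 arc.py
```

```text
[0.3435, 0.0455] r 0.1993 th 11.42
[0.345, 0.05] r 0.1970 th 10.22
t 21.3 [0.5389 0.085  0.1155] yaw 12.21 Ftool [-5.8  1.3  1. ] T [-0.92 -0.4  -0.  ] w 0.16 zax [ 0.005 -0.004 -1.   ]
tilt fix [ 0.21  0.3  -0.  ]
```

Emit:
arm_command(slide=[[0.001, 0, 0], [0.001, 0, 0], [0.001, 0, 0], [0.001, 0, 0], [0.001, 0, 0], [0.001, 0, 0], [0.001, 0, 0], [0.001, 0, 0]], angular=[[0, 0, 0], [0, 0, 0], [0, 0, 0], [0, 0, 0], [0, 0, 0], [0, 0, 0], [0, 0, 0], [0, 0, 0]], hand=[0.005, 0.005, 0.005, 0.005, 0.005, 0.005, 0.005, 0.005])

```text
time: 22.1
tool_pos: [0.5397, 0.0864, 0.1161]
tcp_rot: [1.953, 2.437, -0.011]
wrist_force: [1.4, -4.8, -1.5]
width: 0.161
```

```bash
python3 arc.py
```

```text
[0.3435, 0.0455] r 0.2005 th 11.77
[0.345, 0.05] r 0.1981 th 10.59
t 22.1 [0.5397 0.0864 0.1161] yaw 12.58 Ftool [-5.   0.3  1.6] T [-1.   -0.21  0.04] w 0.161 zax [ 0.01  -0.017 -1.   ]
tilt fix [ 0.33  1.08 -0.  ]
```

Emit:
arm_command(slide=[[0.001, 0, 0], [0.001, 0, 0], [0.001, 0, 0], [0.002, 0, 0], [0.002, 0, 0], [0.002, 0, 0], [0.002, 0, 0], [0.002, 0, 0]], angular=[[0, 0.3, 0], [0.1, 0.4, 0], [0.1, 0.4, 0], [0.1, 0.2, 0], [0, 0.2, 0], [0, 0.2, 0], [0, 0.2, 0], [0, 0.2, 0]], hand=[0.005, 0.005, 0.005, 0.005, 0.005, 0.005, 0.005, 0.005])

```text
time: 22.9
tool_pos: [0.5403, 0.087, 0.1159]
tcp_rot: [1.954, 2.454, -0.003]
wrist_force: [1.7, -9.1, -1.6]
width: 0.159
```

```bash
python3 arc.py
```

```text
[0.3435, 0.0455] r 0.2011 th 11.90
[0.345, 0.05] r 0.1988 th 10.72
t 22.9 [0.5403 0.087  0.1159] yaw 12.94 Ftool [-9.3 -0.4  1.6] T [-1.61 -0.37 -0.13] w 0.159 zax [ 0.003 -0.004 -1.   ]
tilt fix [ 0.1   0.29 -0.  ]
```

Force doubled with almost no motion, so this is stiff. I'll back off a few millimetres and re-approach realigned, to rule out a jam.

Emit:
arm_command(slide=[[-0.002, -0.0005, 0], [-0.002, -0.001, 0.0005], [-0.001, -0.0005, 0.0005], [0, 0, 0], [0.001, 0, 0], [0.001, 0, 0], [0.001, 0, 0], [0.001, 0, 0]], angular=[[0, 0.1, 0.4], [0.1, 0.2, 0.5], [0, 0, 0.3], [0, 0, 0], [0, 0, -0.2], [0, 0, -0.2], [0, 0, -0.2], [0, 0, 0]], hand=[0.005, 0.005, 0.005, 0.005, 0.005, 0.005, 0.005, 0.005])

```text
time: 23.7
tool_pos: [0.5393, 0.0857, 0.1155]
tcp_rot: [1.969, 2.447, 0.003]
wrist_force: [1.7, -5.1, -0.8]
width: 0.159
```

```bash
python3 arc.py
```

```text
[0.3435, 0.0455] r 0.1999 th 11.61
[0.345, 0.05] r 0.1975 th 10.42
t 23.7 [0.5393 0.0857 0.1155] yaw 12.34 Ftool [-5.4  0.5  0.8] T [-0.97 -0.3   0.06] w 0.159 zax [ 0.002  0.001 -1.   ]
tilt fix [ 0.11 -0.03  0.  ]
```

Emit:
arm_command(slide=[[0.001, 0, 0], [0.001, 0, 0], [0.001, 0, 0], [0.001, 0, 0], [0.001, 0, 0], [0.001, 0, 0], [0.001, 0, 0], [0.001, 0, 0]], angular=[[0, 0.1, -0.2], [0, 0.1, -0.2], [0, 0.1, 0], [0, 0.1, 0], [0, 0.1, 0], [0, 0.1, 0], [0, 0.1, 0], [0, 0.1, 0]], hand=[0.005, 0.005, 0.005, 0.005, 0.005, 0.005, 0.005, 0.005])

```text
time: 24.5
tool_pos: [0.5401, 0.0862, 0.1156]
tcp_rot: [1.953, 2.457, 0.004]
wrist_force: [1.8, -5.8, -0.6]
width: 0.162
```

```bash
python3 arc.py
```

```text
[0.3435, 0.0455] r 0.2008 th 11.71
[0.345, 0.05] r 0.1984 th 10.53
t 24.5 [0.5401 0.0862 0.1156] yaw 13.04 Ftool [-6.1  0.5  0.6] T [-1.02 -0.27 -0.04] w 0.162 zax [ 0.004  0.    -1.   ]
tilt fix [ 0.21  0.05 -0.  ]
```

It stalls again at the same place (11.6–11.8°, about 44 mm into the guard), so this is the stop. Releasing and rising.

Emit:
arm_command(slide=[[0.001, 0, 0], [0.0005, 0, 0], [0, 0, 0], [0, 0, 0], [0, 0, 0], [0, 0, 0], [0, 0, 0], [0, 0, 0]], angular=[[0, 0, 0], [0, 0, 0], [0, 0, 0], [0, 0, 0], [0, 0, 0], [0, 0, 0], [0, 0, 0], [0, 0, 0]], hand=[0.005, 0.02, 0.025, 0.03, 0.04, 0.05, 0.06, 0.06])

```text
time: 25.3
tool_pos: [0.5389, 0.0889, 0.1155]
tcp_rot: [1.955, 2.459, 0.004]
wrist_force: [-0.6, 0.3, -0.5]
width: 0.705
```

```bash
python3 arc.py
```

```text
[0.3435, 0.0455] r 0.2001 th 12.53
[0.345, 0.05] r 0.1977 th 11.35
t 25.3 [0.5389 0.0889 0.1155] yaw 13.04 Ftool [ 0.4 -0.5  0.5] T [-0.01 -0.01 -0.05] w 0.705 zax [ 0.002  0.002 -1.   ]
tilt fix [ 0.13 -0.06  0.  ]
```

Emit:
arm_command(slide=[[0, 0, -0.005], [0, 0, -0.015], [0, 0, -0.02], [0, 0, -0.025], [0, 0, -0.025], [0, 0, -0.02], [0, 0, -0.01], [0, 0, 0]], angular=[[0, 0, 0], [0, 0, 0], [0, 0, 0], [0, 0, 0], [0, 0, 0], [0, 0, 0], [0, 0, 0], [0, 0, 0]], hand=[0.06, 0.06, 0.06, 0.06, 0.06, 0.06, 0.06, 0.06])

```text
time: 26.1
tool_pos: [0.5392, 0.0887, 0.247]
tcp_rot: [1.953, 2.457, 0.008]
wrist_force: [0.8, 0.0, 0.9]
width: 0.7
```

```bash
python3 arc.py;python3 - <<'E'
from h import *
for n in ['side','top']:
    im=cv2.cvtColor(bot.read_camera(n),cv2.COLOR_RGB2BGR);cv2.imwrite(f'pics/{n}7.png',im)
cv2.imwrite("pics/side7c.png",cv2.resize(cv2.imread('pics/side7.png')[150:350,190:410],(660,600)))
E
```

```text
[0.3435, 0.0455] r 0.2004 th 12.45
[0.345, 0.05] r 0.1980 th 11.27
t 26.1 [0.5392 0.0887 0.247 ] yaw 13.02 Ftool [-0.1  0.8 -0.9] T [-0.06 -0.05  0.03] w 0.7 zax [ 0.006  0.002 -1.   ]
tilt fix [ 0.35 -0.05  0.  ]
```

View pics/side7c.png

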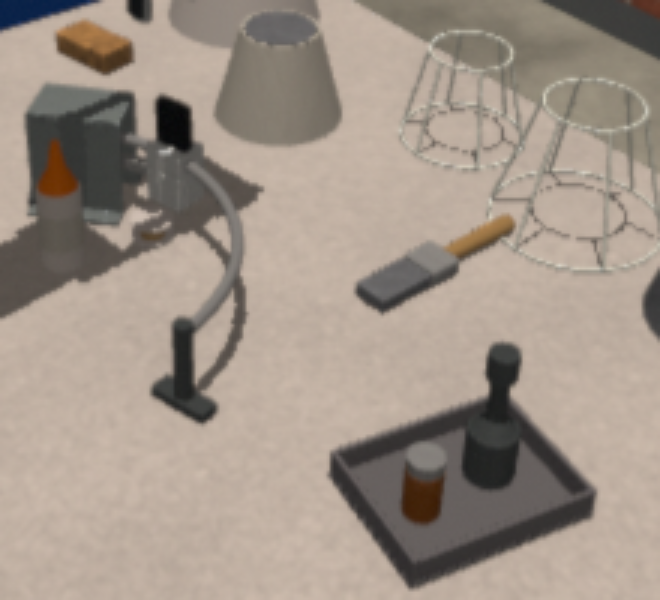

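View pics/top7.png

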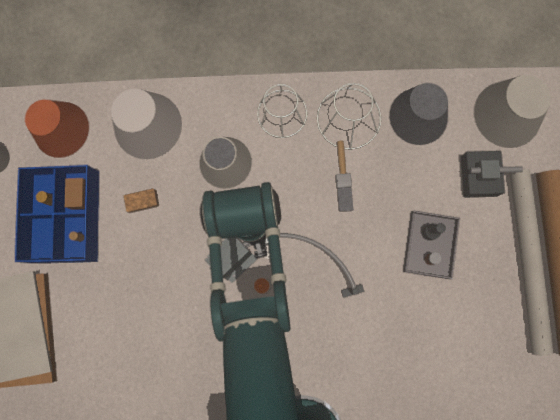

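Run:
```python
from h import *
im=cv2.imread('pics/side7.png')
cv2.imwrite("pics/side7d.png",cv2.resize(im[170:230,195:275],(800,600),interpolation=cv2.INTER_CUBIC))
c=np.array([.3435,.0455]);th=np.radians(11.8)
f=lambda r,a,z:((proj('side',[*(c+r*np.array([np.cos(a),np.sin(a)])),z])-[195,170])*10).round(0)
for da in (-.1,0,.1):
    for z in (.144,.094): print(da,z,f(.2,th+da,z))
```

```text
-0.1 0.144 [557. 152.]
-0.1 0.094 [559. 296.]
0 0.144 [510. 127.]
0 0.094 [513. 271.]
0.1 0.144 [459. 105.]
0.1 0.094 [464. 248.]
```

View pics/side7d.png

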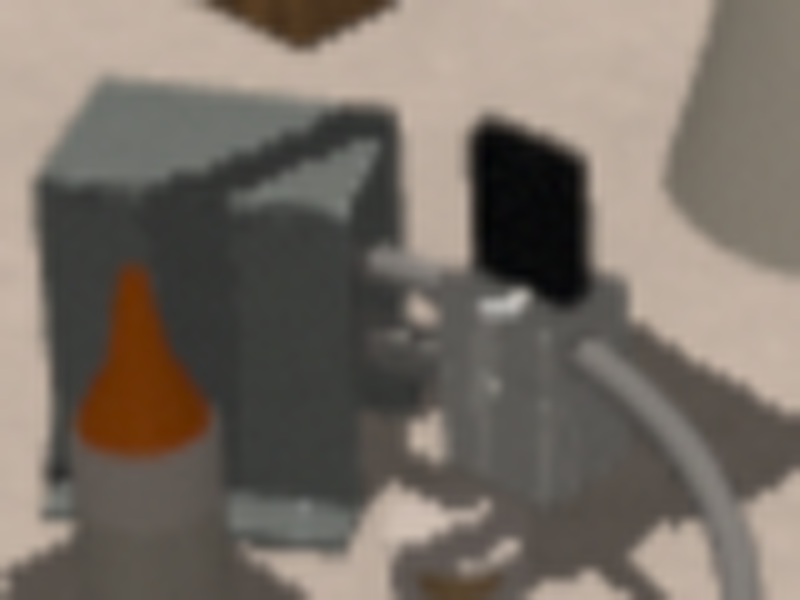

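The fin appears about 2 px from where I predicted, which is within calibration noise but could mean a small shift. I'll nudge the fin from behind with closed fingers to make sure the nose is still on the stop.

Emit:
arm_command(slide=[[-0.006, 0, 0], [-0.008, 0, 0], [-0.009, 0, 0], [-0.009, 0, 0], [-0.008, 0, 0.004], [-0.005, 0, 0.006], [-0.002, 0, 0.008], [0, 0, 0.01]], angular=[[0.1, 0, 0], [0.1, 0, 0], [0.1, 0, 0], [0, 0, 0], [0, 0, 0], [0, 0, 0], [0, 0, 0], [0, 0, 0]], hand=[0.04, 0.02, 0, 0, 0, 0, 0, 0])

```text
time: 27.0
tool_pos: [0.5472, 0.0372, 0.2098]
tcp_rot: [-1.952, -2.451, 0.011]
wrist_force: [-0.4, 0.3, -0.6]
width: -0.003
```

```bash
python3 arc.py; python3 mv.py .5475 .0425 .113 12.5 1
```

```text
[0.3435, 0.0455] r 0.2039 th -2.33
[0.345, 0.05] r 0.2026 th -3.62
t 27.0 [0.5472 0.0372 0.2098] yaw 12.93 Ftool [ 0.4 -0.3  0.6] T [-0.01  0.    0.  ] w -0.003 zax [-0.011 -0.001 -1.   ]
tilt fix [-0.61 -0.1   0.  ]
t 27.0 p [0.5472 0.0372 0.2098] yaw 12.9 zax [-0.011 -0.001 -1.   ] F [-0.4  0.3 -0.6] w -0.003 q [ 0.02  0.05  1.9  -0.    1.2  -0.2 ]
0 [0.0049 0.0025 0.0968] 0.43
tilt fix deg xyz [-0.61 -0.1   0.  ]
```

Emit:
arm_command(slide=[[0, -0.001, 0.012], [0, -0.001, 0.015], [0, -0.001, 0.016], [0, 0, 0.016], [0, 0, 0.014], [0, 0, 0.01], [0, 0, 0.005], [0, 0, 0.001]], angular=[[-0.2, 0, 0], [-0.2, 0, 0], [-0.2, 0, 0], [0, 0, 0], [0, 0, 0], [0, 0, 0], [0, 0, 0], [0, 0, 0]], hand=[0, 0, 0, 0, 0, 0, 0, 0])

```text
time: 27.8
tool_pos: [0.5394, 0.0383, 0.1094]
tcp_rot: [-1.95, -2.454, 0.004]
wrist_force: [0.2, -0.0, 0.2]
width: -0.002
```

```bash
python3 arc.py
python3 - <<'E'
from h import *
im=cv2.cvtColor(bot.read_camera('side'),cv2.COLOR_RGB2BGR)
cv2.imwrite("pics/side8.png",cv2.resize(im[160:250,195:315],(800,600),interpolation=cv2.INTER_CUBIC))
E
```

```text
[0.3435, 0.0455] r 0.1960 th -2.10
[0.345, 0.05] r 0.1947 th -3.44
t 27.8 [0.5394 0.0383 0.1094] yaw 13.05 Ftool [-0.1  0.2 -0.2] T [0.01 0.01 0.02] w -0.002 zax [-0.007  0.003 -1.   ]
tilt fix [-0.37 -0.24  0.  ]
```

View pics/side8.png

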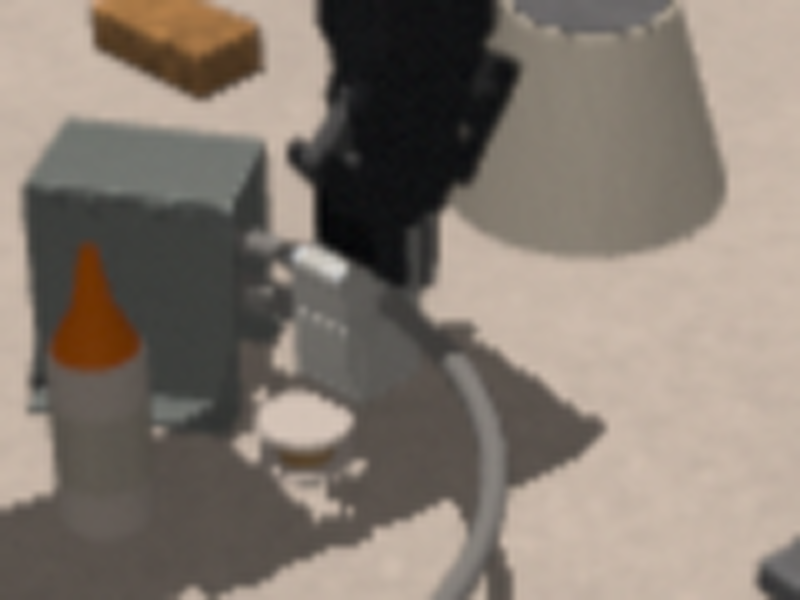

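Emit:
arm_command(slide=[[0.002, 0.002, -0.001], [0.002, 0.002, -0.001], [0.002, 0.002, 0], [0.0015, 0.001, 0], [0.001, 0, 0], [0.001, 0, 0], [0.001, 0, 0], [0, 0, 0]], angular=[[-0.2, 0, 0], [-0.2, 0, 0], [0, 0, 0], [0, 0, 0], [0, 0, 0], [0, 0, 0], [0, 0, 0], [0, 0, 0]], hand=[0, 0, 0, 0, 0, 0, 0, 0])

```text
time: 28.65
tool_pos: [0.5473, 0.0515, 0.1155]
tcp_rot: [1.953, 2.458, 0.013]
wrist_force: [-0.6, 0.7, -0.3]
width: 0.0
```

```bash
python3 arc.py
```

```text
[0.3435, 0.0455] r 0.2039 th 1.68
[0.345, 0.05] r 0.2023 th 0.42
t 28.65 [0.5473 0.0515 0.1155] yaw 13.06 Ftool [ 0.8 -0.4  0.3] T [0.01 0.01 0.08] w 0.0 zax [ 0.007  0.005 -1.   ]
tilt fix [ 0.46 -0.17  0.  ]
```

Emit:
arm_command(slide=[[0.001, -0.0005, 0], [0.001, -0.0005, 0], [0.001, -0.0005, 0], [0.0007, 0, 0], [0.0007, 0, 0], [0.0007, 0, 0], [0.0007, 0, 0], [0.0007, 0, 0]], angular=[[0.1, 0, 0], [0.1, 0, 0], [0, 0, 0], [0, 0, 0], [0, 0, 0], [0, 0, 0], [0, 0, 0], [0, 0, 0]], hand=[0, 0, 0, 0, 0, 0, 0, 0])

```text
time: 29.45
tool_pos: [0.5469, 0.0538, 0.1168]
tcp_rot: [1.948, 2.453, 0.006]
wrist_force: [2.7, -5.5, 0.9]
width: 0.002
```

```bash
python3 arc.py
```

```text
[0.3435, 0.0455] r 0.2036 th 2.34
[0.345, 0.05] r 0.2020 th 1.08
t 29.45 [0.5469 0.0538 0.1168] yaw 13.11 Ftool [-5.9  1.4 -0.9] T [-0.92 -0.4  -0.08] w 0.002 zax [ 0.009 -0.003 -1.   ]
tilt fix [ 0.49  0.28 -0.  ]
```

Emit:
arm_command(slide=[[0.001, 0, 0], [0.001, 0, 0], [0.001, 0, 0], [0.001, 0, 0], [0.001, 0, 0], [0.001, 0, 0], [0.0015, 0, 0], [0.0015, 0, 0]], angular=[[0, 0.1, 0], [0, 0.1, 0], [0, 0.1, 0], [0, 0.1, 0], [0, 0.1, 0], [0, 0.1, 0], [0, 0.1, 0], [0, 0.1, 0]], hand=[0, 0, 0, 0, 0, 0, 0, 0])

```text
time: 30.25
tool_pos: [0.5483, 0.0584, 0.1189]
tcp_rot: [1.946, 2.455, 0.017]
wrist_force: [0.4, -7.4, 1.7]
width: -0.001
```

```bash
python3 arc.py
```

```text
[0.3435, 0.0455] r 0.2052 th 3.59
[0.345, 0.05] r 0.2034 th 2.36
t 30.25 [0.5483 0.0584 0.1189] yaw 13.19 Ftool [-7.3 -1.3 -1.7] T [-0.99 -0.2  -0.  ] w -0.001 zax [ 0.013  0.003 -1.   ]
tilt fix [ 0.79 -0.    0.  ]
```

The fin gave about 4 mm under the push and the fingers rose slightly, so I suspect the carriage pitched within its 3 mm play. I'll ease back and look.

Emit:
arm_command(slide=[[-0.002, 0, 0], [-0.003, 0, 0], [-0.005, 0, 0], [-0.006, 0, 0], [-0.005, 0, -0.01], [0, 0, -0.02], [0, 0, -0.025], [0, 0, -0.025]], angular=[[0, 0, 0], [0, 0, 0], [0.2, 0, 0], [0.2, 0, 0], [0.2, 0, 0], [0, 0, 0], [0, 0, 0], [0, 0, 0]], hand=[0, 0, 0, 0, 0, 0, 0, 0])

```text
time: 31.05
tool_pos: [0.5479, 0.0374, 0.1962]
tcp_rot: [-1.945, -2.449, 0.007]
wrist_force: [0.2, -0.2, -0.3]
width: -0.002
```

```bash
python3 arc.py
python3 - <<'E'
from h import *
im=cv2.cvtColor(bot.read_camera('side'),cv2.COLOR_RGB2BGR);cv2.imwrite('pics/side9.png',im)
o=cv2.imread('pics/side7.png')
a=cv2.resize(o[170:230,220:270],(400,480),interpolation=cv2.INTER_CUBIC);b=cv2.resize(im[170:230,220:270],(400,480),interpolation=cv2.INTER_CUBIC)
cv2.imwrite("pics/side9d.png",np.hstack([a,b]))
E
```

```text
[0.3435, 0.0455] r 0.2046 th -2.26
[0.345, 0.05] r 0.2033 th -3.54
t 31.05 [0.5479 0.0374 0.1962] yaw 13.10 Ftool [-0.2  0.2  0.3] T [ 0.03 -0.03 -0.03] w -0.002 zax [-0.014  0.005 -1.   ]
tilt fix [-0.7  -0.48  0.  ]
```

View pics/side9d.png

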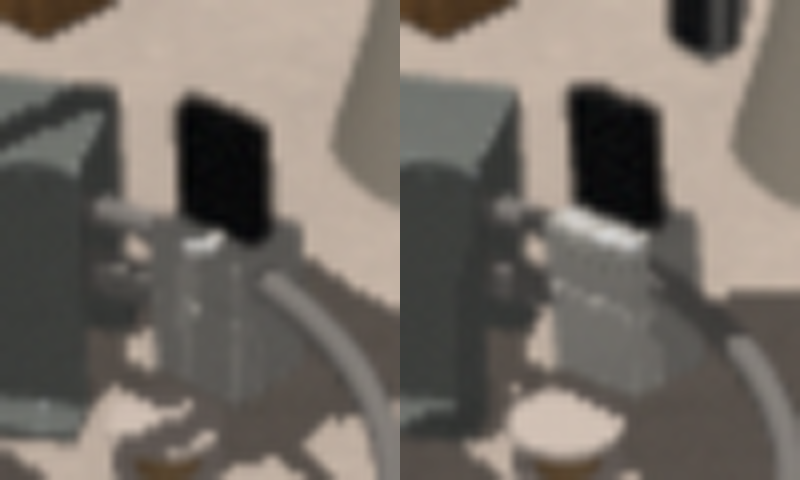

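The right half of the image shows the fin and block now leaning nose-down, while before the nudge they were level. The push from behind on the fin did that. I have 23 s left, so I'll re-grip, ease it back to level and seat it again.

```bash
python3 mv.py .540 .0875 .19 12.3 8
```

```text
t 31.1 p [0.551  0.0375 0.2015] yaw 13.1 zax [-0.006  0.005 -1.   ] F [ 0.8 -0.1  2.3] w 0.002 q [ 0.02  0.06  1.91  0.01  1.18 -0.21]
0 [0.0064 0.0001 0.0015] 0.1
1 [0.0064 0.0001 0.0015] 0.1
2 [0.0064 0.0001 0.0015] 0.1
3 [0.0064 0.0001 0.0015] 0.1
4 [0.0064 0.     0.0015] 0.1
5 [0.0064 0.     0.0015] 0.1
6 [0.0064 0.     0.0015] 0.1
7 [0.0064 0.     0.0015] 0.1
tilt fix deg xyz [-0.25 -0.38  0.  ]
```

Emit:
arm_command(slide=[[0.006, 0, 0], [0.008, 0, 0], [0.009, 0, 0], [0.009, 0, 0], [0.008, 0, 0], [0.005, 0, 0], [0.003, 0, 0], [0, 0, 0]], angular=[[-0.1, -0.2, 0], [-0.1, -0.1, 0.2], [0, 0, 0.2], [0, 0, 0.2], [0, 0, 0], [0, 0, 0], [0, 0, 0], [0, 0, 0]], hand=[0.06, 0.06, 0.06, 0.06, 0.06, 0.06, 0.06, 0.06])

```text
time: 31.9
tool_pos: [0.5379, 0.0889, 0.1998]
tcp_rot: [-1.964, -2.447, 0.003]
wrist_force: [-0.1, -1.2, 1.1]
width: 0.702
```

```bash
python3 mv.py .5395 .0875 .1155 12.3 8
```

```text
t 31.9 p [0.5379 0.0889 0.1998] yaw 12.5 zax [-0.004  0.001 -1.   ] F [-0.1 -1.2  1.1] w 0.702 q [ 0.12  0.05  1.92  0.    1.17 -0.1 ]
0 [-0.0002  0.0002  0.0105] 0.02
1 [-0.0002  0.0002  0.0105] 0.02
2 [-0.0002  0.0002  0.0105] 0.02
3 [-0.0002  0.0002  0.0105] 0.02
4 [-0.0002  0.0002  0.0105] 0.02
5 [-0.0002  0.0002  0.0105] 0.02
6 [-0.0002  0.0002  0.0105] 0.02
7 [-0.0002  0.0002  0.0105] 0.02
tilt fix deg xyz [-0.23 -0.11  0.  ]
```

Emit:
arm_command(slide=[[0, 0.001, 0.01], [0, 0, 0.012], [0, 0, 0.014], [0, 0, 0.014], [0, 0, 0.012], [0, 0, 0.009], [0, 0, 0.004], [0, 0, 0]], angular=[[-0.2, -0.1, 0], [0, 0, 0], [0, 0, 0], [0, 0, 0], [0, 0, 0], [0, 0, 0], [0, 0, 0], [0, 0, 0]], hand=[0.06, 0.06, 0.06, 0.06, 0.06, 0.06, 0.06, 0.06])

```text
time: 32.7
tool_pos: [0.5371, 0.0878, 0.1154]
tcp_rot: [-1.966, -2.446, 0.006]
wrist_force: [-0.3, -0.4, -0.0]
width: 0.7
```

```bash
python3 arc.py
python3 - <<'E'
from h import *
im=cv2.cvtColor(bot.read_camera('side'),cv2.COLOR_RGB2BGR)
cv2.imwrite("pics/side10.png",cv2.resize(im[160:235,205:285],(640,600),interpolation=cv2.INTER_CUBIC))
E
```

```text
[0.3435, 0.0455] r 0.1982 th 12.31
[0.345, 0.05] r 0.1958 th 11.12
t 32.7 [0.5371 0.0878 0.1154] yaw 12.41 Ftool [-0.3 -0.4  0. ] T [-0.05 -0.01 -0.05] w 0.7 zax [-0.005 -0.001 -1.   ]
tilt fix [-0.29 -0.    0.  ]
```

View pics/side10.png

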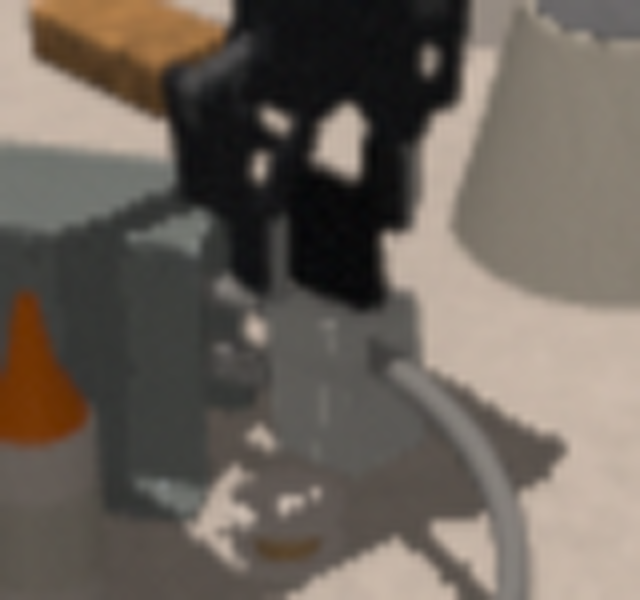

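Emit:
arm_command(slide=[[0, 0, 0], [0, 0, 0], [0, 0, 0], [0, 0, 0], [0, 0, 0], [0, 0, 0], [-0.002, 0, 0], [-0.003, 0, 0]], angular=[[0, 0, 0], [0, 0, 0], [0, 0, 0], [0, 0, 0], [0, 0, 0], [0, 0, 0], [0, 0, 0.5], [0, 0, 0.8]], hand=[0.045, 0.03, 0.02, 0.01, 0.005, 0.005, 0.005, 0.005], squeeze=22)

```text
time: 33.55
tool_pos: [0.5403, 0.0836, 0.1181]
tcp_rot: [-1.997, -2.425, -0.001]
wrist_force: [-0.7, 2.3, -0.7]
width: 0.157
```

```bash
python3 arc.py
```

```text
[0.3435, 0.0455] r 0.2005 th 10.97
[0.345, 0.05] r 0.1982 th 9.77
t 33.55 [0.5403 0.0836 0.1181] yaw 11.04 Ftool [ 2.4 -0.3  0.7] T [0.42 0.04 0.01] w 0.157 zax [ 0.     0.001 -1.   ]
tilt fix [ 0.03 -0.03  0.  ]
```

Emit:
arm_command(slide=[[-0.003, 0, 0], [-0.002, 0, 0], [0, 0, 0], [0, 0, 0], [0, 0, 0], [0, 0, 0], [0, 0, 0], [0, 0, 0]], angular=[[0, 0, 0.8], [0, 0, 0.5], [0, 0, 0], [0, 0, 0], [0, 0, 0], [0, 0, 0], [0, 0, 0], [0, 0, 0]], hand=[0.005, 0.005, 0.005, 0.02, 0.03, 0.04, 0.05, 0.05])

```text
time: 34.35
tool_pos: [0.542, 0.0774, 0.1189]
tcp_rot: [2.028, 2.398, 0.001]
wrist_force: [0.4, -0.2, -0.1]
width: 0.585
```

```bash
python3 arc.py
python3 - <<'E'
from h import *
im=cv2.cvtColor(bot.read_camera('side'),cv2.COLOR_RGB2BGR)
cv2.imwrite("pics/side11.png",cv2.resize(im[160:235,205:285],(640,600),interpolation=cv2.INTER_CUBIC))
E
```

```text
[0.3435, 0.0455] r 0.2010 th 9.12
[0.345, 0.05] r 0.1989 th 7.91
t 34.35 [0.542  0.0774 0.1189] yaw 9.57 Ftool [-0.3  0.4  0.1] T [ 0.01 -0.01  0.01] w 0.585 zax [ 0.002 -0.    -1.   ]
tilt fix [ 0.09  0.03 -0.  ]
```

View pics/side11.png

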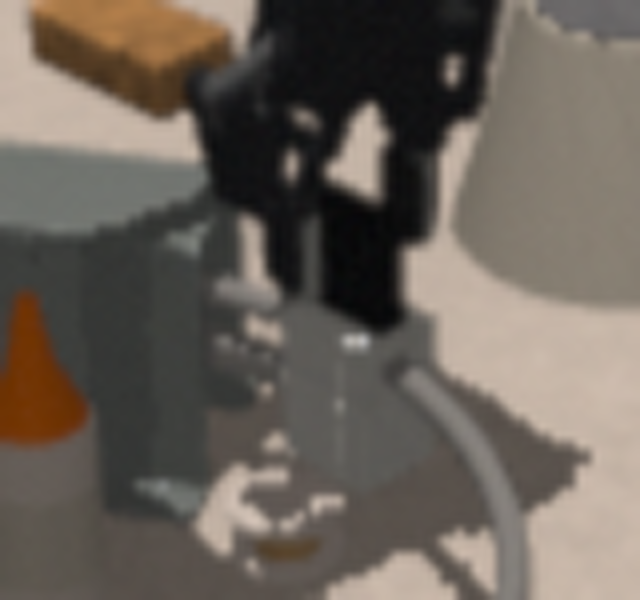

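The block looks level again. I'll lower the grip a little for less leverage, re-grip and push.

Emit:
arm_command(slide=[[0, -0.001, 0.003], [0, 0, 0.003], [0, 0, 0], [0, 0, 0], [0, 0, 0], [0, 0, 0], [0, 0, 0], [0, 0, 0]], angular=[[0, 0, 0], [0, 0, 0], [0, 0, 0], [0, 0, 0], [0, 0, 0], [0, 0, 0], [0, 0, 0], [0, 0, 0]], hand=[0.05, 0.045, 0.035, 0.02, 0.01, 0.005, 0.005, 0.005], squeeze=40)

```text
time: 35.2
tool_pos: [0.5409, 0.0773, 0.1121]
tcp_rot: [2.027, 2.398, 0.001]
wrist_force: [0.4, 0.1, -0.7]
width: 0.161
```

```bash
python3 arc.py
```

```text
[0.3435, 0.0455] r 0.2000 th 9.16
[0.345, 0.05] r 0.1978 th 7.94
t 35.2 [0.5409 0.0773 0.1121] yaw 9.58 Ftool [0.  0.4 0.7] T [-0.   -0.07 -0.  ] w 0.161 zax [ 0.002 -0.    -1.   ]
tilt fix [ 0.09  0.03 -0.  ]
```

Emit:
arm_command(slide=[[0.001, 0, 0], [0.001, 0, 0], [0.001, 0, 0], [0.001, 0, 0], [0.001, 0, 0], [0.001, 0, 0], [0.001, 0, 0], [0.001, 0, 0]], angular=[[0, 0, -0.28], [0, 0, -0.28], [0, 0, -0.28], [0, 0, -0.28], [0, 0, -0.28], [0, 0, -0.28], [0, 0, -0.28], [0, 0, -0.28]], hand=[0.005, 0.005, 0.005, 0.005, 0.005, 0.005, 0.005, 0.005])

```text
time: 36.0
tool_pos: [0.5399, 0.0841, 0.1122]
tcp_rot: [1.973, 2.439, -0.001]
wrist_force: [2.1, -5.5, -0.7]
width: 0.155
```

```bash
python3 arc.py
```

```text
[0.3435, 0.0455] r 0.2002 th 11.12
[0.345, 0.05] r 0.1979 th 9.93
t 36.0 [0.5399 0.0841 0.1122] yaw 12.05 Ftool [-5.8  0.9  0.7] T [-0.77 -0.43 -0.05] w 0.155 zax [ 0.003 -0.003 -1.   ]
tilt fix [ 0.12  0.21 -0.  ]
```

Emit:
arm_command(slide=[[0.001, 0, 0], [0.0015, 0, 0], [0.002, 0, 0], [0.002, 0, 0], [0.002, 0, 0], [0.002, 0, 0], [0.002, 0, 0], [0.002, 0, 0]], angular=[[0, 0.2, 0], [0, 0.25, 0], [0, 0.25, 0], [0, 0.25, 0], [0, 0.25, 0], [0, 0.25, 0], [0, 0.25, 0], [0, 0.25, 0]], hand=[0.005, 0.005, 0.005, 0.005, 0.005, 0.005, 0.005, 0.005])

```text
time: 36.8
tool_pos: [0.5406, 0.0849, 0.1124]
tcp_rot: [-1.963, -2.452, -0.009]
wrist_force: [1.8, -9.4, -2.2]
width: 0.157
```

```bash
python3 arc.py
```

```text
[0.3435, 0.0455] r 0.2010 th 11.31
[0.345, 0.05] r 0.1987 th 10.12
t 36.8 [0.5406 0.0849 0.1124] yaw 12.62 Ftool [-9.5 -0.3  2.2] T [-1.81 -0.42 -0.12] w 0.157 zax [ 0.003  0.005 -1.   ]
tilt fix [ 0.23 -0.24  0.  ]
```

Solid stall at 9.5 N, level. I'll relax the push, then open and rise.

Emit:
arm_command(slide=[[0.0007, 0, 0], [0.0003, 0, 0], [0.0003, 0, 0], [0, 0, 0], [0, 0, 0], [0, 0, 0], [0, 0, 0], [0, 0, 0]], angular=[[0, -0.1, 0], [0, 0, 0], [0, 0, 0], [0, 0, 0], [0, 0, 0], [0, 0, 0], [0, 0, 0], [0, 0, 0]], hand=[0.005, 0.005, 0.005, 0.02, 0.03, 0.04, 0.05, 0.06])

```text
time: 37.6
tool_pos: [0.5398, 0.0875, 0.1124]
tcp_rot: [-1.963, -2.45, -0.009]
wrist_force: [0.1, -0.3, 0.6]
width: 0.704
```

```bash
python3 arc.py
```

```text
[0.3435, 0.0455] r 0.2007 th 12.07
[0.345, 0.05] r 0.1983 th 10.89
t 37.6 [0.5398 0.0875 0.1124] yaw 12.59 Ftool [-0.3  0.  -0.6] T [-0.03  0.04  0.01] w 0.704 zax [ 0.002  0.006 -1.   ]
tilt fix [ 0.19 -0.29  0.  ]
```

Emit:
arm_command(slide=[[0, 0, -0.005], [0, 0, -0.015], [0, 0, -0.02], [0, 0, -0.025], [0, 0, -0.025], [0, 0, -0.02], [0, 0, -0.01], [0, 0, 0]], angular=[[0, 0, 0], [0, 0, 0], [0, 0, 0], [0, 0, 0], [0, 0, 0], [0, 0, 0], [0, 0, 0], [0, 0, 0]], hand=[0.06, 0.06, 0.06, 0.06, 0.06, 0.06, 0.06, 0.06])

```text
time: 38.4
tool_pos: [0.5399, 0.0872, 0.2439]
tcp_rot: [1.964, 2.451, 0.014]
wrist_force: [-0.0, -0.1, 0.1]
width: 0.699
```

```bash
python3 arc.py
python3 - <<'E'
from h import *
im=cv2.cvtColor(bot.read_camera('side'),cv2.COLOR_RGB2BGR);cv2.imwrite('pics/side12.png',im)
o=cv2.imread('pics/side7.png')
a=cv2.resize(o[170:230,220:270],(400,480),interpolation=cv2.INTER_CUBIC);b=cv2.resize(im[170:230,220:270],(400,480),interpolation=cv2.INTER_CUBIC)
cv2.imwrite("pics/side12d.png",np.hstack([a,b]))
for q in (o,im):
    m=(q[175:206,238:260].max(2)<40);ys,xs=np.where(m);print(m.sum(),xs.mean()+238,ys.mean()+175)
E
```

```text
[0.3435, 0.0455] r 0.2008 th 11.97
[0.345, 0.05] r 0.1984 th 10.79
t 38.4 [0.5399 0.0872 0.2439] yaw 12.60 Ftool [-0.1 -0.1 -0.1] T [-0.01  0.02 -0.  ] w 0.699 zax [ 0.006  0.007 -1.   ]
tilt fix [ 0.41 -0.3   0.  ]
147 247.56462585034012 191.1360544217687
149 247.63758389261744 191.15436241610738
```

View pics/side12d.png

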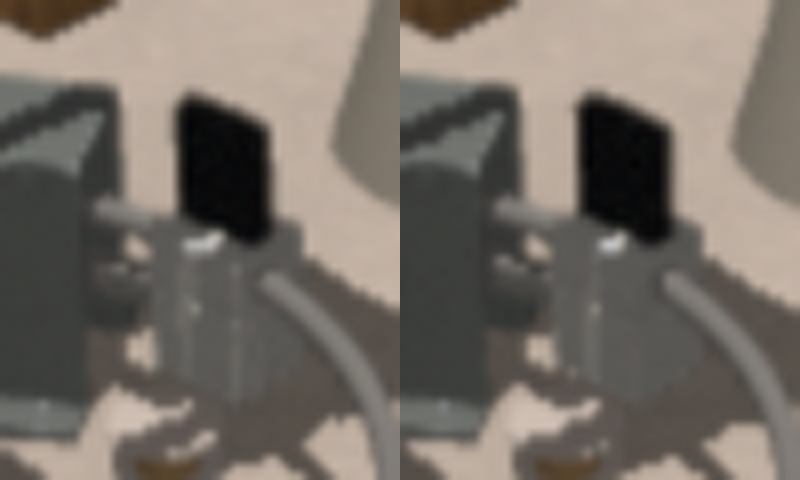

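The carriage is level, and the fin centroid matches the first seating to 0.1 px (about 0.2 mm), so the stop position repeats. The arm is clear, so I'm handing in.

```bash
python3 -c "
from workcell import bot
print(bot.finish_job())"
```

```text
the job is handed in; nothing more can be done
None
```

I stood the weight in the tray and pushed the carriage against the hidden stop. I then let go and handed the job in at about 38.4 s; no verdict was reported.

- **Weight:** I lifted it by the knob and set it down at a light touch (wrist force about 1 N at contact). In the pictures it stands upright on the tray floor, about 35 mm off-centre, with the jar untouched.
- **Carriage:** I slid it along the rod with about 2 N of drag. It came up hard against the stop with the nose about 44 mm inside the guard. The largest wrist force I read was about 9.5 N, and it stalled at the same place on a second approach.
- **Check that went wrong:** After the first release I nudged the fin from behind with closed fingers, to be sure the nose was still on the stop. That tipped the carriage nose-down in its play. I gripped it again, pulled it back until it sat level and pushed it home once more.
- **Last checks:** After the final release the carriage looks level. The fin's image centre matches the first seating to within 0.1 pixel (about 0.2 mm). The gripper is clear above it with wrist force near zero, and I saw no other item moved.
- **Not confirmed:** How far the buffer is pressed can't be seen. I inferred it from the repeated hard stall and the matching position. A fin position predicted from the arm's reading differed from the picture by about 2 pixels (about 4 mm). I put that down to calibration and grip offset.

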